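# Load the polishing bay and latch its sliding hood

### The arm

A 6-joint arm with a two-finger parallel gripper is mounted at the origin on the work surface. World frame = base frame: x ahead of the robot, y to its left, z up, the work surface at z = 0. Lengths are in m, angles in degrees, forces in N, time in s.
With the tool pointing down it reaches from about 0.3 to 0.825 m from the base axis. Payload 5.4 kg.
Tool frame: the origin (TCP) lies on the centre line of the jaws, within the pads' length; the fingertips stand 11 mm ahead of it and the grasp point (between the pads) lies 8 mm behind it; z points along the fingers, y is the direction in which the jaws open and shut (so a half turn about z gives the same grasp; the last joint's range is limited). The gripper opens to 92 mm and grips with 3 to 60 N. Pads are 20 mm wide; open, the fingers measure 128 mm over their backs; the gripper's body (75 mm by 189 mm) begins 69 mm behind the grasp point.
Start: joints at [-12.038, 9.076, 91.501, -0, 79.423, -12.038], TCP at [0.575, -0, 0.226] pointing down, gripper open.
Joint ranges: [-166.64, 166.64], [-54.1, 131.32], [10.49, 154.53], [-73.88, 253.88], [9.74, 151.15], [-171.62, 171.62]. Speed limits (degrees/s): [147.25, 147.25, 180, 180, 180, 180].

### API

Orientations are given as [roll, pitch, yaw] about the fixed x, y, z axes, in that order (R = Rz(yaw) Ry(pitch) Rx(roll)).
In Python, from rig import * gives the robot as it stands.
- The arm moves only by the shell command python3 -m handwheel 'ROWS' [OPENING] [FORCE]. ROWS is a JSON object of lists of equal length, an entry for each row: "translation": the shift along the tool's x, y, z in mm, a list of three; "spin": the turn about the tool's z in degrees. In form: {"translation": [[x, y, z], ...], "spin": [spin, ...]}. A call has 1 to 8 rows; each row shifts and turns the commanded pose from where the row before left it, along the tool's axes as they then stand; what a row does not reach is not made up. A row lasts 1/10 s, in which the tool goes at most 50 mm and 8.59 degrees, less where a joint would pass 70% of its speed; a pose out of reach is approached as far as the arm can. A call with a gripper value outside its range is refused whole. OPENING is the gripper's target within -1 to 1 (fully open at 1, half-way at 0, shut at -1), set as the call begins (- or left out, the last holds). The fingers move at their own pace and stop on an object; FORCE is the grip in N (left out, the last holds). Time passes only in rows, so rows that do not move let the fingers close. It gives the time, the measured TCP pose, the force and the opening at its end, in the units of the state.
- sense(): the state, without advancing time (a new reading comes with each control period).
- capture(name): name is "scene" or "side" or "wrist"; returns the picture (384x512x3 uint8, red, green, blue); there is no depth.
- get_calibration(name): a dict with "mtx" (3x3 intrinsics, pixels), "view" (4x4, takes a point from world to camera coordinates); the wrist camera has in their place "T_tool_cam" (4x4, takes a point from camera to tool coordinates, whose origin is the TCP and whose axes are the flange's). Camera axes: x right, y down, z forward; pixel columns grow to the right and rows downward; lengths in m; the calibration is good to about 2 mm. The wrist camera is an equidistant fisheye: a pixel r from the principal point sees the ray r / f radians off the axis. A picture is of the moment at which its call begins: read the wrist's pose just before it. get_calibration takes no time and is no camera call.
- close_job(): hands the job in, once; it reports no verdict.
Trained networks look in the newest picture that a camera, given by its name, has taken for a name from the list of things; names that differ only in an ending like _2 or _b are one class to them, and where a whole thing is asked for, a point or a joint stands for the part that bears it (a point fixed in the world has none). Each returns a list of dicts, best first, with "score" (0 to 1); they miss things now and then, are a little off and sometimes report something else, mostly with a low value. They report only what shows in the picture. A call takes as long as a camera call. They do not tell look-alikes from the thing itself.
- spot_in(camera, name): "extent" ([centre column, centre row, width, height] in pixels, round what is visible of it).
- regions_of(camera, name): "mask" (384x512 bool, what is visible of it) and "extent" ([centre column, centre row, width, height] in pixels, round what is visible of it).
The state is a dict: "t": time; "joint_pos": joint angles; "qvel": joint speeds; "tau": joint torques, N m; "ee_pos": TCP position; "tool_rot": TCP orientation; "contact_force": force on the tool from outside, world axes, zero at the start; "wrist_torque": the same for the moment, N m; "width": finger opening in m.
Only numpy, scipy, OpenCV 4.12 (cv2) and the standard library are available. Lean on these libraries where they do the work, as an engineer would, in place of code of your own. Each camera call takes 0.05 s, during which the arm holds its last target.

### The job

Stand the tall slender brass stem, foot down, in the round socket of the small polishing bay, setting it down gently. Then push the clear hood shut over it until its latch clicks and holds it shut by itself: a spring pushes it back open if it is not caught, and the latch must not be rammed or forced. Leave the other things on the bench where they stand, and let go of everything.

Things in the scene. Friction and masses are not known exactly. Their poses are not given: they have to be found in the camera images.
- stem_center (a point): The loose dark-brass stem to load: the slender, by far tallest of three loose castings. Point on its axis, 50 mm above its underside; z up. 100 mm tall, about 0.3 kg. Round foot 44 mm across, 12 mm thick, tapering to a plain rod 16 mm across from 30 mm up to the top, with a collar 22 mm across at 40 to 46 mm. Grip the rod above the collar, e.g. 75 mm above the underside.
- socket_floor (a point): Centre of the floor of the round socket in the bay's aluminium block (80 x 80 mm), 43 mm above the bench; z up, y is the direction in which the hood closes. Socket 48 mm across with a 3 mm chamfer at its mouth, 12 mm deep: its mouth is 12 mm above this point, and the stem's underside rests on the floor.
- bay: The blue polishing bay, fixed. Origin at bench level, 30 mm to +y of the socket's centre; the hood closes along +y. Base 210 mm (x), from y -300 to +190 mm, 35 mm high. A 130 mm high bulkhead stands at y +90 to +110 mm; the steel latch keeper on it begins at about y +25 mm and is at most 165 mm high. Motor housing behind it.
- hood (a joint): Opening of the clear hood in m, sliding along the bay's y: about 0.2 is open, smaller is nearer shut. It moves freely (1 N friction) down to about 0.065; from there a spring plunger pushes back with 2 N, growing to 6 N. Not caught, it springs back to about 0.065 when let go; caught by the latch it stays below 0.031.
- hood_handle (a point): Centre of the black upright tab on the hood's roof, by which the hood is pushed: 60 mm wide (x), 14 mm thick (y), 160 to 203 mm above the bench, this point 182 mm. Axes as the bay's: y is the closing direction. The hood is a tunnel 170 mm wide, 130 mm long, roof 160 mm above the bench, reaching 85 mm to +y and 45 mm to -y of the tab.
- striker (a point): Latch crossbar in front of the hood, 100 mm to +y of the tab, 155 mm above the bench. The keeper that catches it is set in slots: it catches at a hood opening anywhere from 0.004 to 0.028, to be felt. The push climbs from about 22 mm before, peaks at 9-12 N 13 mm before, eases as it clicks over, then a rubber buffer adds 15 N per mm once it is caught: a push of 14-18 N is past the click.
- bell: Bystander: squat bell-shaped dark-brass casting, 56 mm across, 52 mm tall. Origin at the centre of its underside.
- block: Bystander: short dark-brass spire on a square foot 40 mm wide, 52 mm tall in all. Origin at the centre of its underside.
- brush: Bystander: hand brush lying on the bench, about 30 mm high.
- driver: Bystander: screwdriver lying on the bench, about 30 mm high.
- tin: Bystander: plain steel tin, 60 mm across, 70 mm tall. Origin at the centre of its underside.
- cup: Bystander: white cup, 70 mm across, 80 mm tall. Origin at the centre of its underside.
Not all that is in view belongs to the job. Leave any blue, green or purple look-alike of the part that bears stem_center alone.

How it is judged (in metres and radians):
On the way, in this order (a step that is already met when the one before it is completed fails the run):
1. the stem stands in the socket, let go, with the hood still open (horizontal distance between stem_center and socket_floor below 0.005 m and z of stem_center in the frame of socket_floor below 0.054 m and angle between stem_center's own z axis and vertical below 0.08 rad and contact force between the fingers and stem below 0.1 N and value of joint hood above 0.1 m), for 0.2 s.
2. the hood is pushed shut over the stem (value of joint hood below 0.031 m), for 0.1 s.
At the end, for the whole second after the job is handed in: The stem stands upright in the socket, on its floor (axis within 5 mm of the socket's, base within 4 mm of the floor, leaning less than 0.08 rad), and the hood stays shut by its latch alone (opening below 0.031 m) (value of joint hood below 0.031 m and horizontal distance between stem_center and socket_floor below 0.005 m and z of stem_center in the frame of socket_floor below 0.054 m and angle between stem_center's own z axis and vertical below 0.08 rad); the robot touches nothing.
It fails at once if the hood is pushed or hit with more than 25 N (contact force between any of the fingers, the arm and hood above 25 N).
It fails at once if the stem is dropped or hammered into the bay (more than 45 N) (contact force between stem and bay above 45 N).
It fails at once if another thing on the bench is moved by more than 30 mm (distance of any of bell, block, brush, driver, tin, cup from where it was at the start of the episode above 0.03 m).
It also fails if it takes over 69 s, if anything falls off the work surface, if the arm or the gripper's body presses on something with over 40 N, if the wrist force passes 120 N, or if a joint passes its speed limit or range.

## Working session

There is one attempt and no reset: what is moved stays moved. The work goes in short steps, Python scripts to look and compute and a shell command to move; the robot and the scene stay as the last step left them, time stands still between calls to the robot, and variables do not carry over. Pictures are saved under pics/ and viewed, and the job is handed in when it is done.

```bash
ls; mkdir -p pics; python3 - <<'E'
from rig import *
import cv2,numpy as np
s=sense();print(s)
for n in ["scene","side","wrist"]:
    im=capture(n);cv2.imwrite(f"pics/{n}0.png",im[:,:,::-1]);c=get_calibration(n);print(n,{k:np.round(v,4).tolist() if not isinstance(v,str) else v for k,v in c.items()})
E
```

```text
pics
{'t': 0.0, 'joint_pos': array([-1.20381747e+01,  9.11259124e+00,  9.15712638e+01, -8.24476528e-06,
        7.94218693e+01, -1.20407206e+01]), 'qvel': array([ 0.07456291, -0.03763707,  0.03787383, -0.01757747, -0.01987593,
        0.0032156 ]), 'tau': array([ 4.79022274e-04, -3.85570908e+01, -3.22103977e+01,  7.00944406e-02,
        3.78346047e-02, -1.56143192e-04]), 'ee_pos': array([5.74404212e-01, 1.02539479e-04, 2.24627423e-01]), 'tool_rot': array([-1.79896600e+02, -2.20468977e-02,  9.00025276e+01]), 'contact_force': array([-0.03036183, -0.10647064, -0.46448931]), 'wrist_torque': array([0.01345342, 0.00977138, 0.06044147]), 'width': 0.09213459167122719}
scene {'mtx': [[447.2482, 0.0, 255.0352], [0.0, 447.2482, 185.511], [0.0, 0.0, 1.0]], 'view': [[-0.8603, 0.5095, 0.0147, 0.421], [0.3207, 0.5633, -0.7615, -0.0718], [-0.3963, -0.6504, -0.648, 1.7866], [0.0, 0.0, 0.0, 1.0]]}
side {'mtx': [[357.149, 0.0, 253.0037], [0.0, 357.149, 186.9076], [0.0, 0.0, 1.0]], 'view': [[0.9664, -0.2565, -0.0182, -0.516], [-0.1828, -0.6355, -0.7501, 0.2266], [0.1808, 0.7282, -0.661, 1.0218], [0.0, 0.0, 0.0, 1.0]]}
wrist {'mtx': [[297.3186, 0.0, 254.9161], [0.0, 297.3186, 188.3576], [0.0, 0.0, 1.0]], 'T_tool_cam': [[0.0003, -0.9683, -0.2497, 0.0709], [1.0, 0.0004, -0.0002, 0.0005], [0.0003, -0.2497, 0.9683, -0.1587], [0.0, 0.0, 0.0, 1.0]]}
```

View pics/scene0.png

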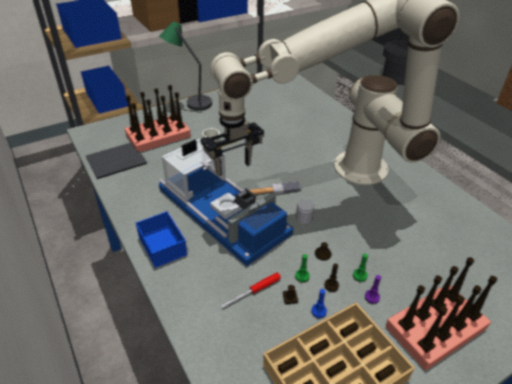

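View pics/side0.png

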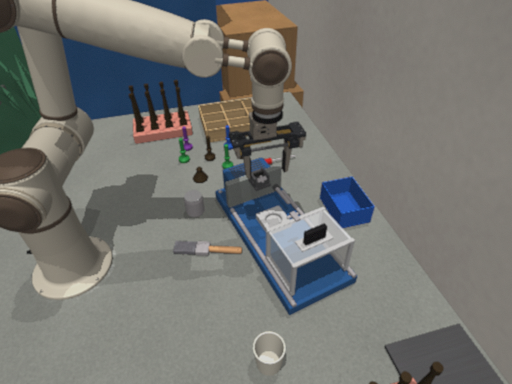

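View pics/wrist0.png

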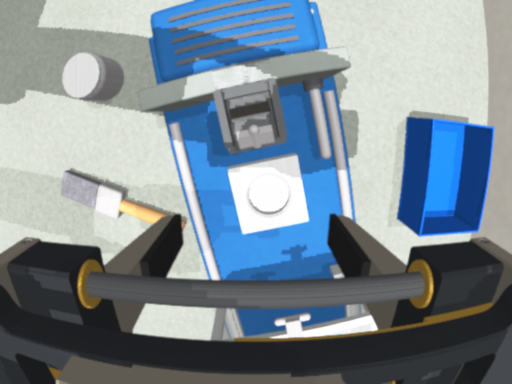

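```bash
cat > h.py <<'E'
from rig import *
import cv2,numpy as np
from scipy.spatial.transform import Rotation as R
def toolT(s):
    T=np.eye(4);T[:3,:3]=R.from_euler('xyz',s['tool_rot'],degrees=True).as_matrix();T[:3,3]=s['ee_pos'];return T
def ray(n,u,v,s=None):
    c=get_calibration(n);m=c['mtx'];x=(u-m[0,2])/m[0,0];y=(v-m[1,2])/m[1,1]
    if n=='wrist':
        th=np.hypot(x,y);d=np.array([x/th*np.sin(th),y/th*np.sin(th),np.cos(th)]) if th>1e-9 else np.array([0,0,1.])
        T=toolT(s)@c['T_tool_cam']
    else:
        d=np.array([x,y,1.]);d/=np.linalg.norm(d);T=np.linalg.inv(c['view'])
    return T[:3,3],T[:3,:3]@d
def onz(n,u,v,z,s=None):
    o,d=ray(n,u,v,s);return o+d*(z-o[2])/d[2]
def proj(n,P,s=None):
    P=np.atleast_2d(P).astype(float);c=get_calibration(n);m=c['mtx']
    V=np.linalg.inv(toolT(s)@c['T_tool_cam']) if n=='wrist' else c['view']
    q=P@V[:3,:3].T+V[:3,3]
    if n=='wrist':
        r=np.hypot(q[:,0],q[:,1]);th=np.arctan2(r,q[:,2]);k=th/np.maximum(r,1e-12)
        xy=q[:,:2]*k[:,None]
    else: xy=q[:,:2]/q[:,2:]
    return xy*[m[0,0],m[1,1]]+[m[0,2],m[1,2]]
def tri(obs):
    A=np.zeros((3,3));b=np.zeros(3)
    for o,d in obs:
        M=np.eye(3)-np.outer(d,d);A+=M;b+=M@o
    return np.linalg.solve(A,b)
def look(n,name,crop=None,k=1):
    s=sense();im=capture(n)
    o=im[:,:,::-1]
    if crop: x0,y0,x1,y1=crop;o=o[y0:y1,x0:x1]
    cv2.imwrite(f'pics/{name}.png',cv2.resize(o,None,fx=k,fy=k,interpolation=cv2.INTER_CUBIC));return s,im
E
python3 - <<'E'
from h import *
s,im=look('scene','sc1',(260,210,420,330),5)
s,im=look('side','si1',(130,60,290,180),5)
for n in ['scene','side']:
  for d in regions_of(n,'stem_center'):
    print(n,round(d['score'],2),np.round(d['extent'],1))
for d in spot_in('wrist','socket_floor')+spot_in('wrist','striker')+spot_in('wrist','hood_handle'): print(d['score'],np.round(d['extent'],1))
for d in spot_in('side','hood_handle')+spot_in('scene','hood_handle'): print(d['score'],np.round(d['extent'],1))
print(sense()['t'])
E
```

```text
scene 0.76 [332.6 276.6  16.2  31.4]
scene 0.73 [372.9 289.1  17.4  27.2]
scene 0.72 [302.4 265.3  14.6  26.8]
scene 0.67 [320.6 303.8  11.5  30.6]
scene 0.56 [358.2 266.8  20.8  34.6]
side 0.61 [183.7 137.6  11.7  20.6]
side 0.6 [209.6 147.6   9.9  28.7]
side 0.5 [229.8 137.1   8.3  23.9]
0.95 [255.2 170.6 240.7 341.2]
0.55 [293.5 301.5 164.2  76.3]
0.7 [296.2 301.8 167.8  76.3]
0.38 [256.6 169.8 233.5 339.5]
0.67 [293.2 302.5 166.2  75.2]
0.82 [310.5 248.6  87.2  90.2]
0.49 [207.  248.5  68.   17. ]
0.97 [194.1 171.4  63.1  57.3]
0.6
```

View pics/sc1.png

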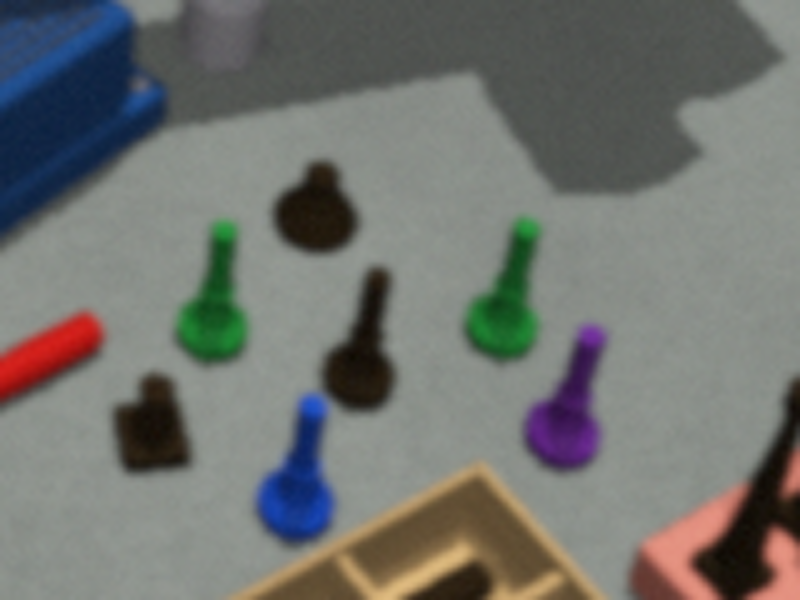

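View pics/si1.png

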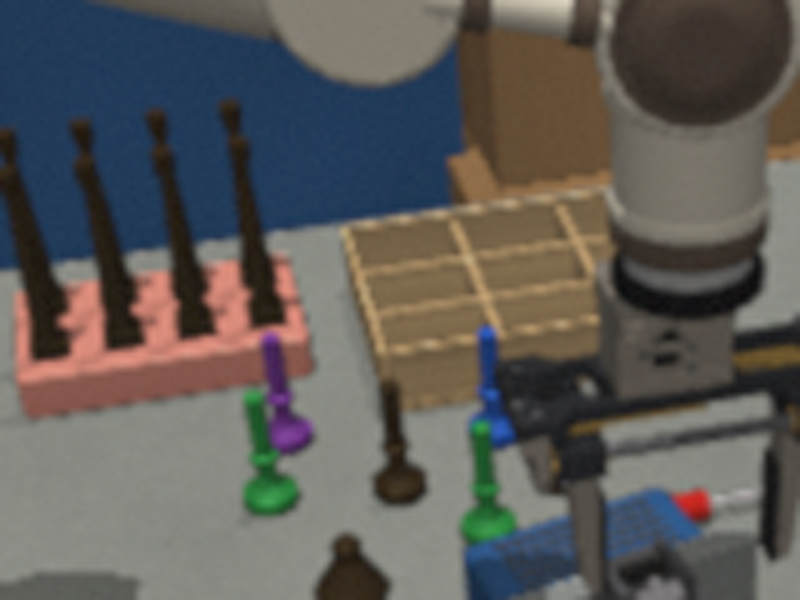

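```bash
python3 - <<'E'
from h import *
print('base',onz('scene',331.6,284.5,0.006),onz('side',210,157,0.006))
print('top',onz('scene',335.4,264.4,0.1),onz('side',208,136.5,0.1))
print('tri',tri([ray('scene',331.6,284.5),ray('side',210,157)]))
for nm,a in [('gR',(502,332)),('gL',(212,335)),('purp',(563,440)),('blue',(296,508)),('bell',(316,222)),('block',(152,440))]:
  print(nm,onz('scene',260+a[0]/5,210+a[1]/5,.006)[:2].round(3))
print('tin',onz('scene',305,212,.07)[:2],'cup',onz('side',269,345,.08)[:2])
s,im=look('wrist','w1',(140,60,370,340),1)
im=im[40:340,140:370][:,:,::-1]
cv2.imwrite('pics/w1.png',cv2.resize(im,None,fx=2.6,fy=2,interpolation=3) if 0 else cv2.resize(im,(460*1,600),interpolation=3))
E
```

```text
base [0.45991273 0.40028236 0.006     ] [0.46639778 0.39879483 0.006     ]
top [0.46121774 0.40042997 0.1       ] [0.46827243 0.39946669 0.1       ]
tri [0.46369344 0.40021529 0.00675092]
gR [0.365 0.42 ]
gL [0.52  0.334]
purp [0.386 0.499]
blue [0.549 0.457]
bell [0.41  0.293]
block [0.594 0.378]
tin [0.39019286 0.1560927 ] cup [ 0.46422462 -0.40126093]
```

View pics/w1.png

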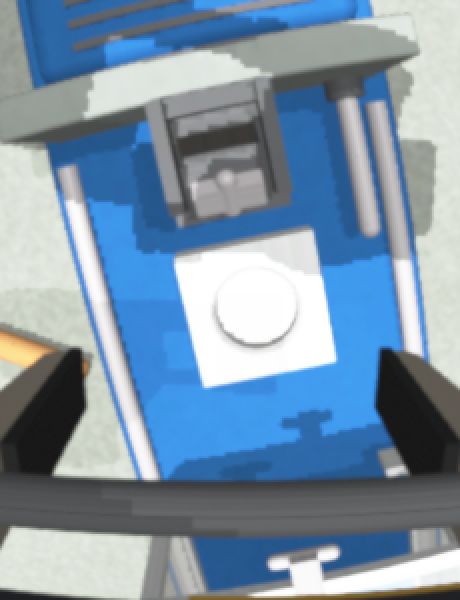

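```bash
python3 -m handwheel '{"translation": [[42,-14,0],[42,-14,0],[42,-14,0],[42,-14,0],[42,-14,0],[42,-14,0],[42,-14,0],[42,-14,0]], "spin": [0,0,0,0,0,0,0,0]}' 0 ; python3 -m handwheel '{"translation": [[0,0,0],[0,0,0],[0,0,0],[0,0,0]], "spin": [-5.5,-5.2,0,0]}'
python3 - <<'E'
from h import *
pts=np.array([[175,255],[312,229],[336,362],[204,387]])/2+[140,40]
# pose of first wrist pics: near start
s=dict(ee_pos=np.array([.5744,.0001,.2246]),tool_rot=np.array([-179.9,-.02,90.]))
P=np.array([onz('wrist',*p,.055,s)[:2] for p in pts]);print(P.round(4),P.mean(0));
for i in range(4):
  e=P[(i+1)%4]-P[i];print(np.linalg.norm(e).round(4),np.degrees(np.arctan2(e[1],e[0])).round(2))
# socket mouth rim
print(onz('wrist',140+257/2,40+305/2,.055,s))
# handle in side & scene
s,im=look('wrist','w2',None,1.5)
E
```

```text
t: 1.45
ee_pos: [0.4622, 0.3377, 0.2258]
tool_rot: [180.0, -0.0, 90.0]
contact_force: [1.1, -0.5, -0.4]
width: 0.046
t: 1.85
ee_pos: [0.4631, 0.3359, 0.2256]
tool_rot: [180.0, 0.0, 100.6]
contact_force: [0.6, -0.3, -0.7]
width: 0.0459
[[ 0.5438  0.0106]
 [ 0.6207  0.0255]
 [ 0.6379 -0.0537]
 [ 0.5593 -0.0695]] [ 0.59042024 -0.02178066]
0.0783 11.02
0.0811 -77.71
0.0802 -168.7
0.0815 100.9
[ 0.59025198 -0.01853266  0.055     ]
```

View pics/w2.png

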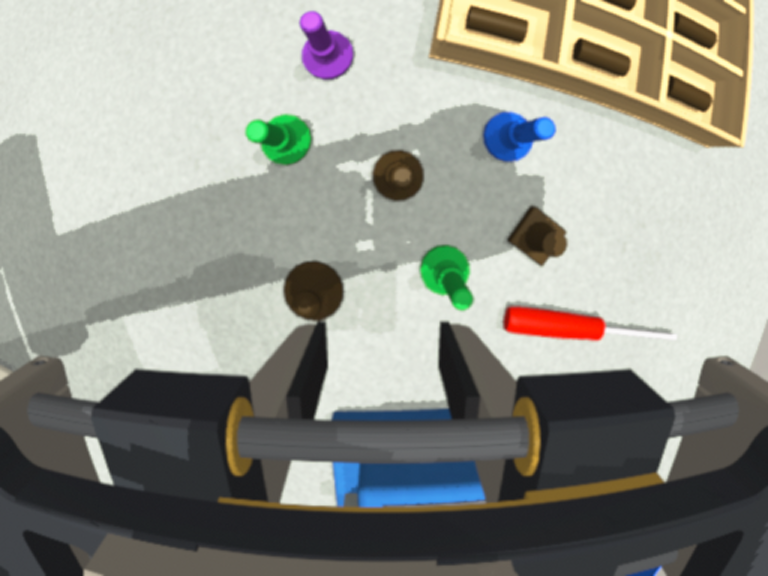

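```bash
python3 - <<'E'
from h import *
s,im=look('wrist','w3',(200,60,400,210),4)
r=[d for d in regions_of('wrist','stem_center')]
for d in r:print(d['score'],np.round(d['extent'],1))
m=im.astype(int).sum(2)
# dark blob near (265,117)
mask=((m<300)&(im[:,:,0]>=im[:,:,2])).astype(np.uint8)
n,l,st,c=cv2.connectedComponentsWithStats(mask)
for i in range(1,n):
  if st[i,4]>200 and c[i][1]<200: print(st[i],c[i],onz('wrist',st[i][0]+st[i][2]/2-.5,st[i][1]+st[i][3]/2-.5,.006,s).round(4))
T=np.linalg.inv(toolT(s)); 
for p in ([398/1.5,176/1.5,.01],[401/1.5,175.5/1.5,.1]):
  P=onz('wrist',*p,s);print(P.round(4),(T@np.append(P,1)*1000).round(1))
E
```

```text
0.93 [264.4 115.2  35.7  30.2]
0.86 [347.4  90.5  48.7  34.1]
0.83 [217.9  27.1  39.   48.7]
0.72 [296.1 183.7  35.4  43.7]
0.69 [185.4  92.5  42.6  28.9]
[311   4  40  24 598] [330.43645485  15.8812709 ] [0.5225 0.5555 0.006 ]
[449   8  28  24 344] [462.26162791  20.47674419] [0.7312 0.6295 0.006 ]
[382  26  38  25 535] [400.1271028  38.1271028] [0.6255 0.5553 0.006 ]
[293  28 194  68 999] [382.77077077  56.55055055] [0.614 0.516 0.006]
[445  51  29  23 379] [458.48021108  62.63852243] [0.7316 0.5565 0.006 ]
[248 100  34  34 846] [264.76241135 116.64539007] [0.4633 0.4038 0.006 ]
[338 137  39  39 908] [358.0814978  156.85682819] [0.5943 0.3785 0.006 ]
[0.4644 0.403  0.01  ] [  65.8   13.6  215.6 1000. ]
[0.4629 0.4043 0.1   ] [  67.4   12.3  125.6 1000. ]
```

View pics/w3.png

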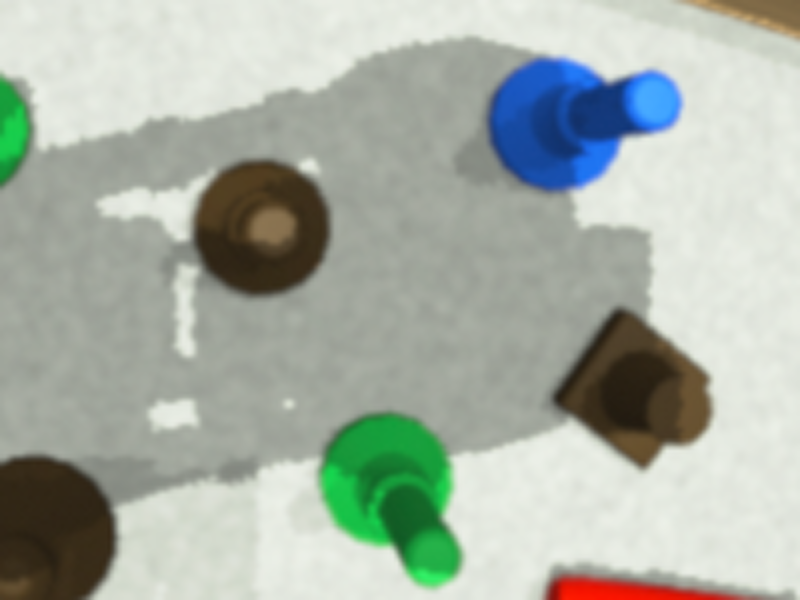

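```bash
python3 -m handwheel '{"translation": [[33.5,6.5,0],[33.5,6.5,0],[0,0,20],[0,0,20],[0,0,0],[0,0,0]], "spin": [0,0,0,0,0,0]}'
python3 - <<'E'
from h import *
s,im=look('wrist','w4',(160,110,360,260),4)
T=np.linalg.inv(toolT(s))
print(s['ee_pos'],proj('wrist',[[.4635,.4037,.1],[.4635,.4037,0.012],[*s['ee_pos'][:2],.1],[*s['ee_pos'][:2],.012]],s))
E
```

```text
t: 2.6
ee_pos: [0.4634, 0.4039, 0.1857]
tool_rot: [-180.0, 0.0, 100.6]
contact_force: [0.1, 0.3, 0.6]
width: 0.0461
[0.46336613 0.4039301  0.18571879] [[254.37076469 197.46657263]
 [254.56413343 175.94735995]
 [254.26665007 197.18503567]
 [254.48622171 175.73270271]]
```

View pics/w4.png

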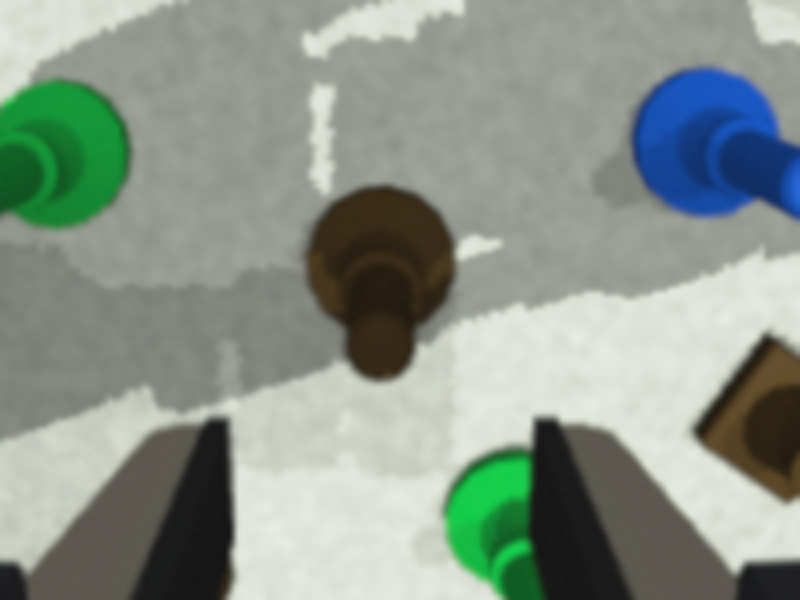

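```bash
python3 -m handwheel '{"translation": [[0,0,30],[0,0,30],[0,0,30],[0,0,20],[0,0,8.7],[0,0,0],[0,0,0]], "spin": [0,0,0,0,0,0,0]}'; python3 -m handwheel '{"translation": [[0,0,0],[0,0,0],[0,0,0],[0,0,0],[0,0,0],[0,0,0]], "spin": [0,0,0,0,0,0]}' -1 25
python3 - <<'E'
from h import *
s,im=look('wrist','w5',(160,110,360,260),4)
E
```

```text
t: 3.35
ee_pos: [0.4645, 0.4048, 0.0688]
tool_rot: [179.8, -0.1, 100.7]
contact_force: [0.4, 1.7, 0.0]
width: 0.0459
t: 3.95
ee_pos: [0.4633, 0.4044, 0.0673]
tool_rot: [180.0, -0.0, 100.7]
contact_force: [-0.8, 0.4, 3.4]
width: 0.0155
```

View pics/w5.png

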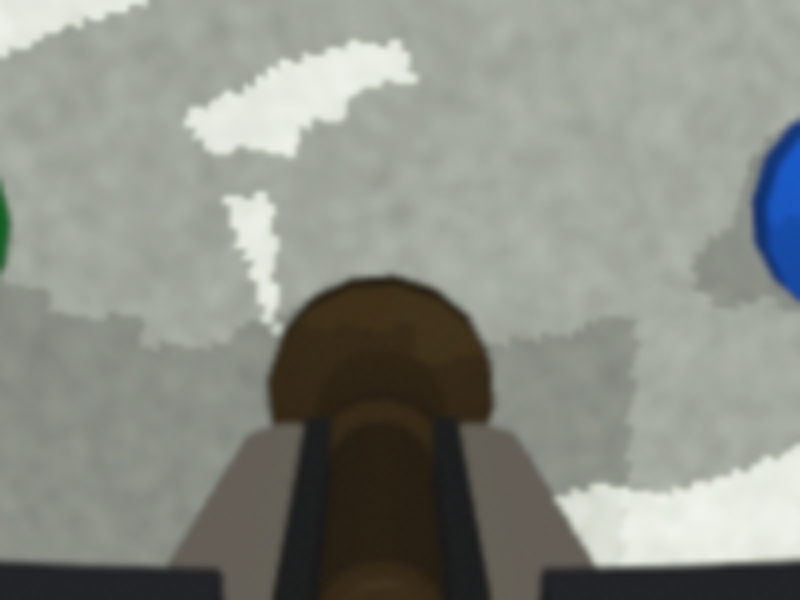

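```bash
python3 -m handwheel '{"translation": [[0,0,-10],[0,0,-20],[0,0,-30],[0,0,-40],[0,0,-40],[0,0,-30],[0,0,-20],[0,0,-13]], "spin": [0,0,0,0,0,0,0,0]}';  python3 -m handwheel '{"translation": [[-20,3,0],[-35,3,0],[-40,3,0],[-40,3,0],[-40,3,0],[-40,3,0],[-40,3,0],[-40,3,0]], "spin": [0,0,0,0,0,0,0,0]}'; python3 -m handwheel '{"translation": [[-40,4,0],[-40,4,0],[-40,4,0],[-40,4,0],[-30,3,0],[-20,2,0],[0,0,0],[0,0,0]], "spin": [0,0,0,0,0,0,0,0]}'
python3 - <<'E'
from h import *
print(sense()['width'])
s,im=look('wrist','w6',None,1.5)
s,im=look('wrist','w7',(160,50,360,250),3)
print(s['ee_pos'],s['tool_rot'],s['contact_force'])
s,im=look('side','si2',None,1.5)
E
```

```text
t: 4.8
ee_pos: [0.4637, 0.4044, 0.272]
tool_rot: [179.9, -0.0, 100.7]
contact_force: [-0.2, 0.4, -3.8]
width: 0.0154
t: 5.6
ee_pos: [0.5412, 0.1172, 0.2689]
tool_rot: [-179.9, -0.0, 100.7]
contact_force: [0.1, -0.2, -3.0]
width: 0.0154
t: 6.4
ee_pos: [0.601, -0.083, 0.2693]
tool_rot: [-179.9, -0.1, 100.7]
contact_force: [-0.1, 0.2, -2.7]
width: 0.0158
0.01576476474346339
[ 0.6009708  -0.08245799  0.2695043 ] [-1.79955900e+02 -6.88477529e-02  1.00748604e+02] [ 0.03565181  0.75363629 -2.29067886]
```

View pics/w6.png

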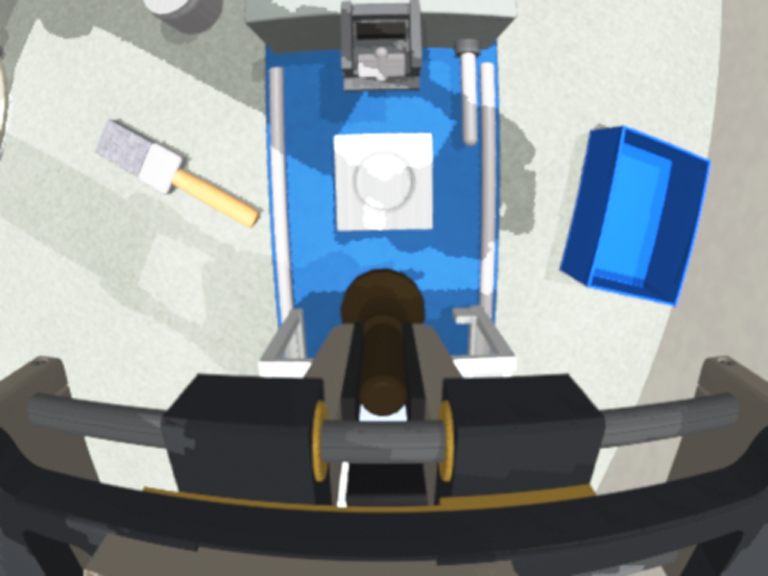

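View pics/w7.png

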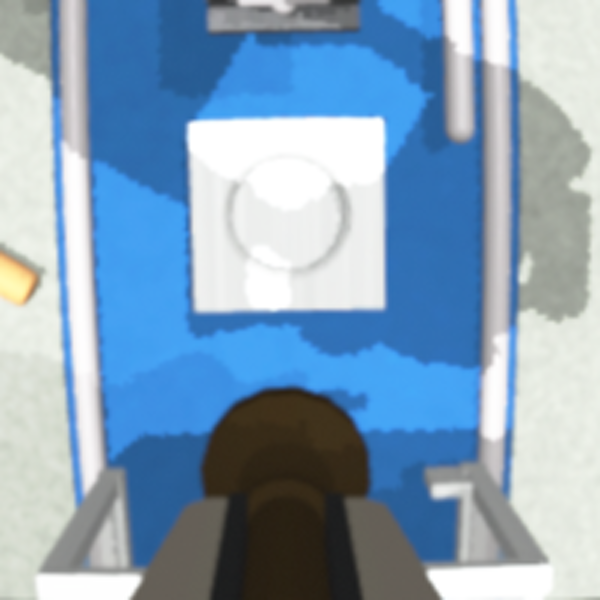

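View pics/si2.png

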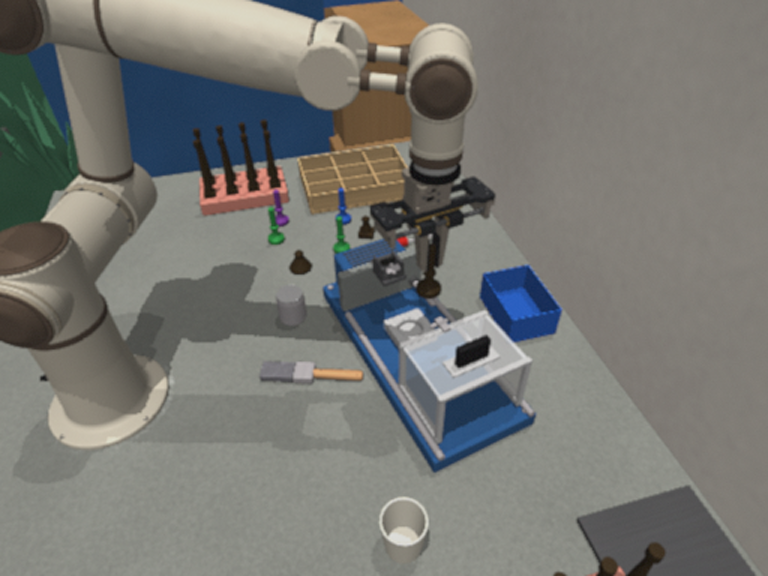

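```bash
python3 - <<'E'
from h import *
import cv2
im=cv2.imread('pics/w7.png')
g=cv2.imread('pics/w6.png')
c=im[100:330,170:410]
cl=cv2.createCLAHE(4,(3,3)).apply(cv2.cvtColor(c,cv2.COLOR_BGR2GRAY))
v=cv2.resize(c[:,:,2],None,fx=3,fy=2.6,interpolation=3).astype(float)
v=np.clip((v-150)*255/105,0,255).astype(np.uint8)
cv2.imwrite('pics/w7z.png',v)
s=dict(ee_pos=np.array([0.6009708,-0.08245799,0.2695043]),tool_rot=np.array([-179.956,-.0688,100.7486]))
T=np.linalg.inv(toolT(s))
for p in [(187,120),(384,117),(386,309),(194,312)]:
  P=onz('wrist',160+p[0]/3,50+p[1]/3,.055,s);print(P.round(4),(T@np.append(P,1)*1000)[:2].round(1))
for z in (.043,.052,.055):
  P=onz('wrist',160+288.5/3,50+213.5/3,z,s);print(z,P.round(4),(T@np.append(P,1)*1000)[:2].round(1))
E
```

```text
[0.5428 0.0092 0.055 ] [100.7 -39.9]
[0.6226 0.0257 0.055 ] [102.   41.6]
[ 0.6395 -0.0536  0.055 ] [21.  43.4]
[ 0.56  -0.07   0.055] [ 19.6 -37.8]
0.043 [ 0.5916 -0.0222  0.043 ] [60.7  2.2]
0.052 [ 0.5915 -0.022   0.052 ] [60.9  2.1]
0.055 [ 0.5915 -0.0219  0.055 ] [61.   2.1]
```

View pics/w7z.png

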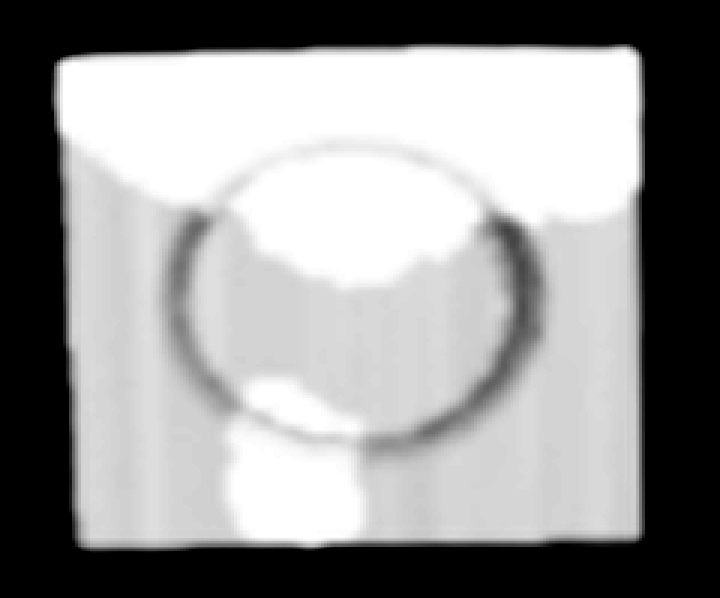

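```bash
python3 - <<'E'
from h import *
s=dict(ee_pos=np.array([0,0,0.]),tool_rot=np.array([0,0,0.]))
for z in (.055,.06,.067):
  print(z,[ (onz('wrist',160+a/3,50+b/3,z,s)*1000).round(1)[:2] for a,b in [(286,387),(202,470),(370,470)]])
E
```

```text
0.055 [array([22.8,  0.9]), array([  1.4, -20.3]), array([ 1.4, 22.1])]
0.06 [array([21.7,  0.9]), array([ -0.2, -20.8]), array([-0.2, 22.6])]
0.067 [array([20.2,  0.9]), array([ -2.5, -21.5]), array([-2.5, 23.3])]
```

```bash
python3 -m handwheel '{"translation": [[20,0.4,0],[25,0.4,0],[16.8,0.4,0],[0,0,0],[0,0,20],[0,0,30],[0,0,30],[0,0,20]], "spin": [0,0,0,0,0,0,0,0]}';  python3 -m handwheel '{"translation": [[0,0,15],[0,0,10],[0,0,3],[0,0,0],[0,0,0]], "spin": [-1,0,0,0,0]}'
python3 - <<'E'
from h import *
s=dict(ee_pos=np.array([0.6009708,-0.08245799,0.2695043]),tool_rot=np.array([-179.956,-.0688,100.7486]))
for p in [(262,366),(515,366)]: print(onz('wrist',p[0]/1.5,p[1]/1.5,.16,s))
print(sense()['width'])
s,im=look('wrist','w8',(155,90,355,240),4)
print(s['ee_pos'],s['tool_rot'],s['contact_force'])
s,im=look('side','si3',(220,120,370,260),4)
s,im=look('scene','sc3',(150,130,300,260),4)
E
```

```text
t: 7.35
ee_pos: [0.5899, -0.0226, 0.1675]
tool_rot: [-179.9, -0.0, 100.7]
contact_force: [-0.8, -0.5, -2.7]
width: 0.0156
t: 7.85
ee_pos: [0.5919, -0.0229, 0.1432]
tool_rot: [179.9, 0.1, 101.7]
contact_force: [0.1, -0.7, -2.2]
width: 0.0155
[ 0.5318661  -0.15327728  0.16      ]
[ 0.70096015 -0.12138616  0.16      ]
0.015534138890100375
[ 0.59185821 -0.02290012  0.14317484] [1.79885697e+02 5.55936062e-02 1.01700882e+02] [ 0.05164766 -0.71431305 -2.16444385]
```

View pics/w8.png

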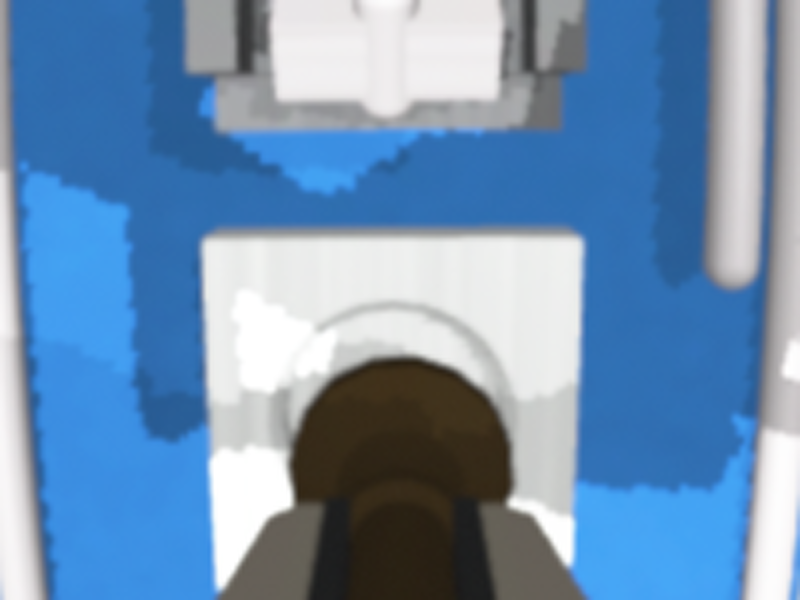

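View pics/si3.png

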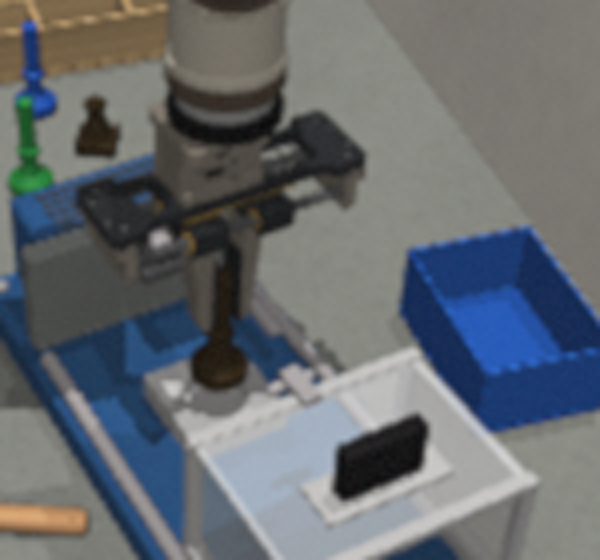

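View pics/sc3.png

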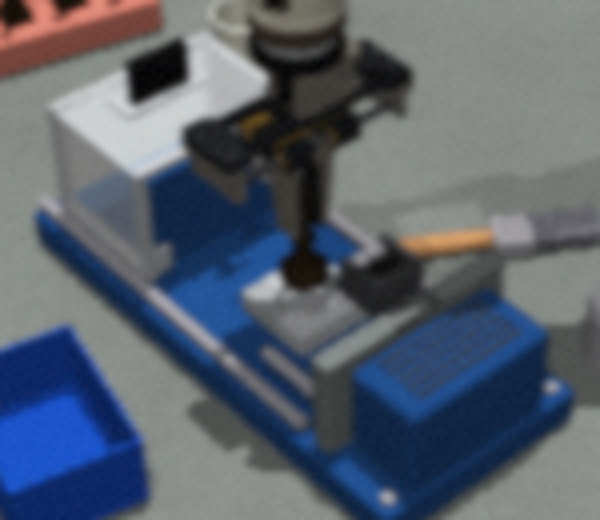

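```bash
python3 - <<'E'
from h import *
s=dict(ee_pos=np.array([0,0,0.]),tool_rot=np.array([0,0,0.]))
f=lambda a,b,z:(onz('wrist',155+a/4,90+b/4,z,s)*1000).round(1)[:2]
print('block far corners',f(204,237,.088),f(583,237,.088),'side edges mid',f(207,400,.088),f(578,400,.088))
print('rim',f(395,300,.088), f(395,308,.09),'L/R',f(280,400,.088),f(515,400,.088))
for z in(.055,.061,.067): print('foot',f(402,357,z),f(291,460,z),f(513,460,z))
E
```

```text
block far corners [ 41.2 -40.5] [41.1 39.1] side edges mid [  5.7 -41.1] [ 5.8 39.2]
rim [27.5 -0.4] [25.4 -0.4] L/R [  5.7 -25.1] [ 5.8 25.4]
foot [22.7  1. ] [  2.7 -19.9] [ 2.7 22. ]
foot [21.3  1.1] [  0.8 -20.5] [ 0.8 22.6]
foot [19.9  1.1] [ -1.1 -21.1] [-1.1 23.2]
```

```bash
cat > fit.py <<'E'
from h import *
from scipy.optimize import least_squares
Z=dict(ee_pos=np.array([0,0,0.]),tool_rot=np.array([0,0,0.]))
def foot(im,maxrow):
    m=((im.astype(int).sum(2)<260)&(im[:,:,0]>im[:,:,2])).astype(np.uint8)
    pts=[]
    for c in range(228,285):
        col=np.where(im[130:maxrow,c].astype(int).sum(1)<260)[0]
        if len(col): pts.append((c,130+col[0]-.5))
    return np.array(pts)
def sil(o,r,zs=(.055,.067)):
    a=np.linspace(0,2*np.pi,181)
    P=np.vstack([np.c_[o[0]+r*np.cos(a),o[1]+r*np.sin(a),np.full_like(a,z)] for z in zs])
    h=cv2.convexHull(proj('wrist',P,Z).astype(np.float32))
    return h
def fit(pts,r=.022,zs=(.055,.067)):
    f=lambda p:[cv2.pointPolygonTest(sil(p,r,zs),(float(u),float(v)),True) for u,v in pts]
    q=least_squares(f,[0,0],diff_step=1e-3,x_scale=.001,method='lm' if 0 else 'trf',loss='soft_l1',f_scale=.5)
    return q.x*1000,np.abs(q.fun).mean()
E
python3 - <<'E'
from fit import *
s=sense();im=capture('wrist')
pts=foot(im,205)
print(pts[::4].tolist())
best=None
for ox in np.arange(-4,3,.25):
  for oy in np.arange(-1,3,.25):
    e=np.mean([abs(cv2.pointPolygonTest(sil((ox/1e3,oy/1e3),.022),(float(u),float(v)),True)) for u,v in pts])
    if best is None or e<best[0]: best=(e,ox,oy)
print(best)
E
```

```text
[[228.0, 199.5], [232.0, 191.5], [236.0, 186.5], [240.0, 183.5], [244.0, 181.5], [248.0, 179.5], [252.0, 179.5], [256.0, 179.5], [260.0, 179.5], [264.0, 180.5], [268.0, 182.5], [272.0, 185.5], [276.0, 188.5], [280.0, 195.5]]Traceback (most recent call last):
  File "<stdin>", line 8, in <module>
  File "fit.py", line 14, in sil
    h=cv2.convexHull(proj('wrist',P,Z).astype(np.float32))
                     ~~~~^^^^^^^^^^^^^
  File "h.py", line 17, in proj
    P=np.atleast_2d(P).astype(float);c=get_calibration(n);m=c['mtx']
                                       ~~~~~~~~~~~~~~~^^^
ValueError: time passes only in moves, steps and waits
```

```bash
python3 - <<'E'
t=open('h.py').read()
t=t.replace("def toolT","import functools\nget_calibration=functools.lru_cache(None)(get_calibration)\ndef toolT",1);open('h.py','w').write(t)
E
python3 - <<'E'
from fit import *
s=sense();im=capture('wrist')
pts=foot(im,205)
for zs in [(.055,.067),(.053,.065),(.057,.069)]:
  best=None
  for ox in np.arange(-4,3,.25):
   for oy in np.arange(-1,3,.25):
    h=sil((ox/1e3,oy/1e3),.022,zs)
    e=np.mean([abs(cv2.pointPolygonTest(h,(float(u),float(v)),True)) for u,v in pts])
    if best is None or e<best[0]: best=(e,ox,oy)
  print(zs,best,s['t'])
E
```

```text
(0.055, 0.067) (np.float64(0.2584267138610564), np.float64(-2.0), np.float64(0.5)) 8.05
(0.053, 0.065) (np.float64(0.27497232137633454), np.float64(-1.75), np.float64(0.5)) 8.05
(0.057, 0.069) (np.float64(0.22775906090584663), np.float64(-2.5), np.float64(0.5)) 8.05
```

```bash
python3 -m handwheel '{"translation": [[1.3,-0.6,0],[1.3,-0.6,0],[0,0,5],[0,0,5],[0,0,0],[0,0,0],[0,0,0]], "spin": [0,0,0,0,0,0,0]}'
python3 - <<'E'
from fit import *
s,im=look('wrist','w9',(155,90,355,240),4)
print(s['ee_pos'],s['tool_rot'],s['contact_force'])
E
```

```text
t: 8.8
ee_pos: [0.5894, -0.0204, 0.1319]
tool_rot: [180.0, 0.0, 101.7]
contact_force: [-0.3, -0.6, -3.1]
width: 0.0158
[ 0.58938904 -0.02041579  0.1319455 ] [1.79995397e+02 3.41256881e-03 1.01698098e+02] [-0.31864424 -0.63524811 -3.12382435]
```

View pics/w9.png

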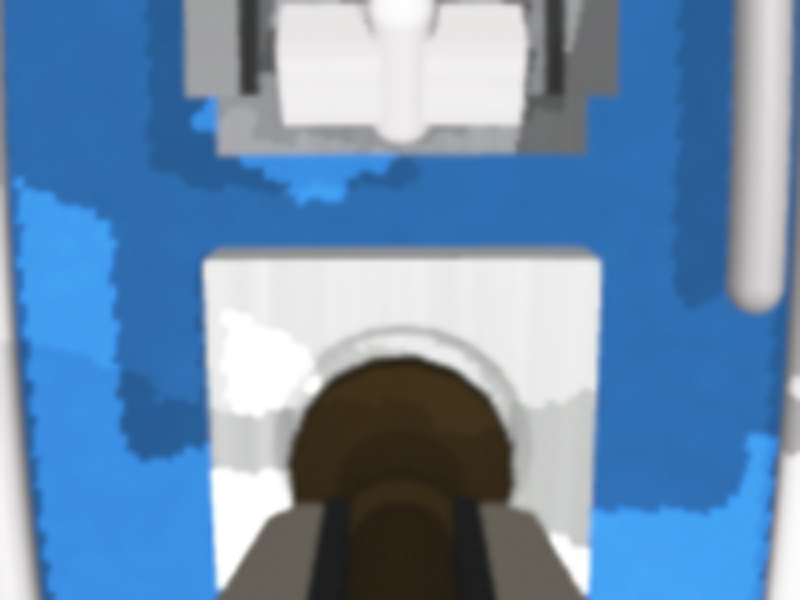

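```bash
python3 - <<'E'
from fit import *
f=lambda a,b,z:(onz('wrist',155+a/4,90+b/4,z,Z)*1000).round(1)[:2]
print('corners',f(205,258,.077),f(601,258,.077),'mid',f(209,430,.077),f(595,430,.077))
print('rim',f(402,324,.077),'L/R',f(276,430,.077),f(530,430,.077))
print('foot',f(402,357,.067),f(290,460,.067),f(513,460,.067))
E
```

```text
corners [ 38.2 -38.6] [38.3 41.2] mid [  2.2 -39.1] [ 2.2 41.3]
rim [24.5  1.1] L/R [  2.2 -25. ] [ 2.2 27.6]
foot [19.9  1.1] [ -1.1 -21.3] [-1.1 23.2]
```

```bash
python3 -m handwheel '{"translation": [[0,0,4],[0,0,4],[0,0,4],[0,0,3],[0,0,2],[0,0,0],[0,0,0]], "spin": [0,0,0,0,0,0,0]}'; python3 -m handwheel '{"translation": [[0,0,1.5],[0,0,1],[0,0,0],[0,0,0]], "spin": [0,0,0,0]}'
```

```text
t: 9.55
ee_pos: [0.5894, -0.0204, 0.1149]
tool_rot: [180.0, 0.0, 101.7]
contact_force: [-0.0, -0.2, -4.0]
width: 0.0157
t: 9.95
ee_pos: [0.5893, -0.0204, 0.1124]
tool_rot: [-180.0, 0.0, 101.7]
contact_force: [0.1, -0.8, -2.2]
width: 0.0154
```

```bash
python3 -m handwheel '{"translation": [[0,0,0.8],[0,0,0.7],[0,0,0.5],[0,0,0]], "spin": [0,0,0,0]}'; python3 -m handwheel '{"translation": [[0,0,0.5],[0,0,0],[0,0,0]], "spin": [0,0,0]}'
python3 - <<'E'
from fit import *
s,im=look('wrist','w10',(155,90,355,240),4)
print(s['ee_pos'],s['contact_force'])
E
```

```text
t: 10.35
ee_pos: [0.5893, -0.0204, 0.1103]
tool_rot: [-180.0, -0.0, 101.7]
contact_force: [0.4, 1.2, -1.8]
width: 0.0156
t: 10.65
ee_pos: [0.5894, -0.0204, 0.1102]
tool_rot: [180.0, 0.0, 101.7]
contact_force: [-0.5, 0.4, -0.1]
width: 0.0156
[ 0.58937703 -0.020438    0.11024519] [-0.48036615  0.37686622 -0.06955283]
```

View pics/w10.png

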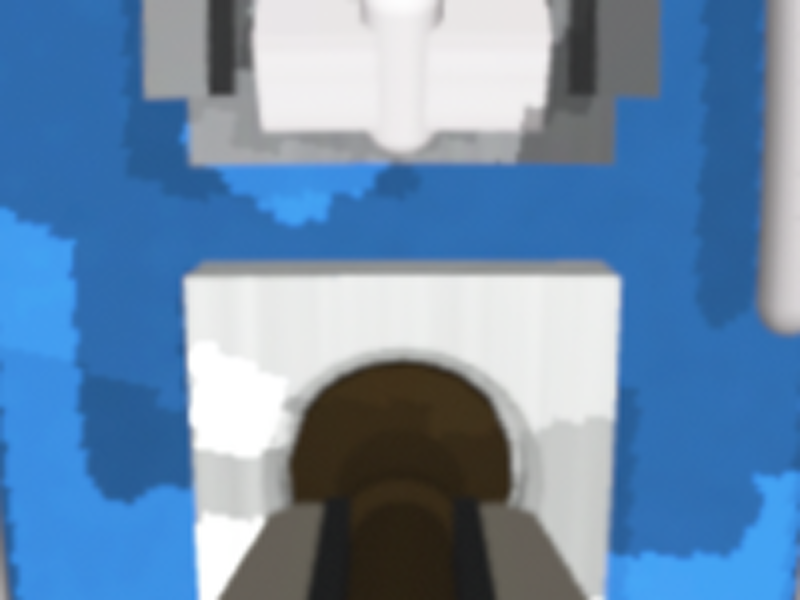

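```bash
python3 -m handwheel '{"translation": [[0,0,0.3],[0,0,0],[0,0,0],[0,0,0],[0,0,0],[0,0,0]], "spin": [0,0,0,0,0,0]}' 0; python3 -m handwheel '{"translation": [[0,0,-10],[0,0,-20],[0,0,-30],[0,0,-30],[0,0,-30],[0,0,-20],[0,0,-10],[0,0,0]], "spin": [0,0,0,0,0,0,0,0]}'
python3 - <<'E'
from fit import *
s,im=look('wrist','w11',(130,90,380,290),3)
print(s['ee_pos'],s['tool_rot'],s['contact_force'])
s,im=look('side','si4',(200,100,400,250),4)
s,im=look('scene','sc4',(130,110,320,260),4)
E
```

```text
t: 11.3
ee_pos: [0.5893, -0.0204, 0.1096]
tool_rot: [180.0, 0.0, 101.7]
contact_force: [-0.5, 0.8, 0.5]
width: 0.0459
t: 12.1
ee_pos: [0.5901, -0.0206, 0.2616]
tool_rot: [179.8, 0.1, 101.7]
contact_force: [-0.0, 0.4, 0.1]
width: 0.0458
[ 0.59011208 -0.02057319  0.26156137] [1.79825514e+02 8.48253087e-02 1.01699667e+02] [-0.041602    0.38606235  0.07799922]
```

View pics/w11.png

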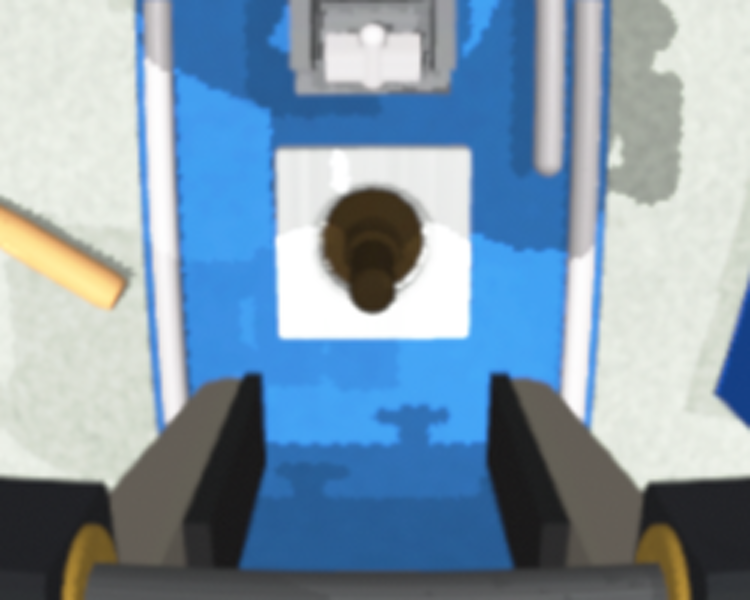

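View pics/si4.png

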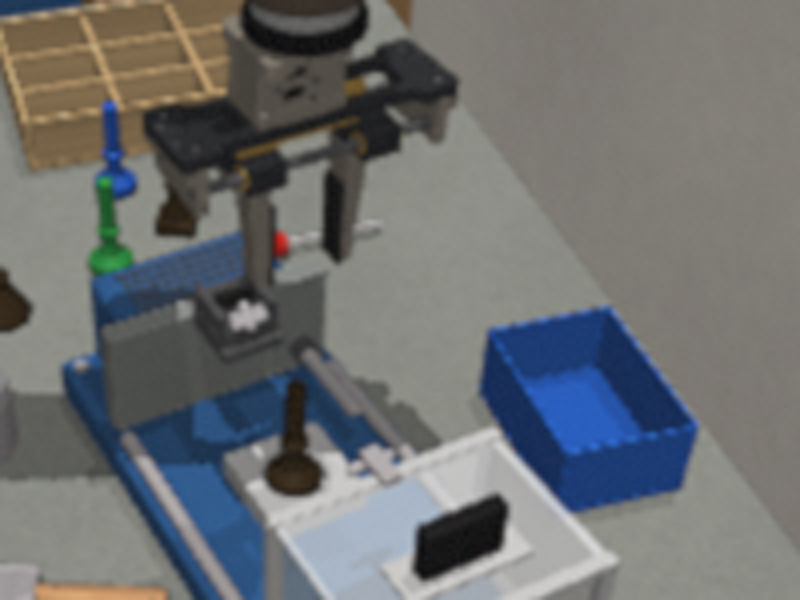

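View pics/sc4.png

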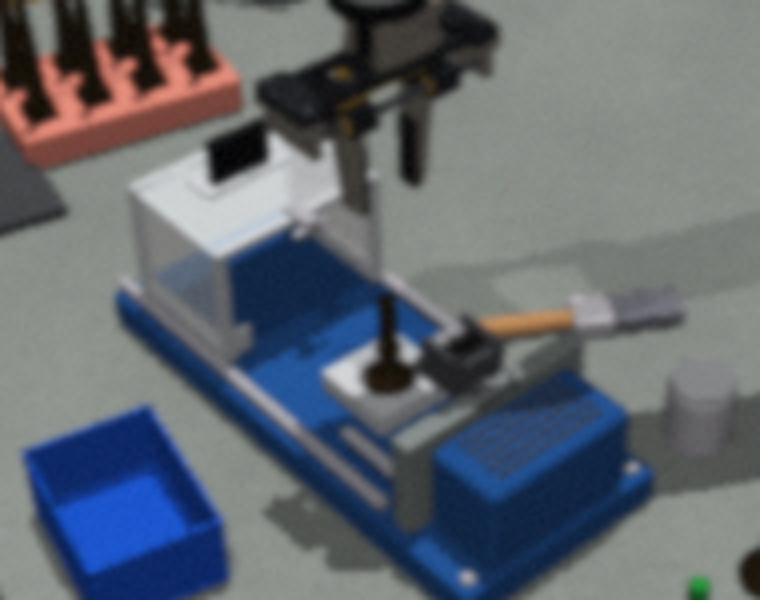

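```bash
python3 - <<'E'
from fit import *
p=tri([ray('side',200+461/4,100+537/4),ray('scene',130+238/4,110+152/4)]);print(p)
o=np.array([.5894,-.0204]);a=np.radians(11.8);R2=np.array([[np.cos(a),np.sin(a)],[-np.sin(a),np.cos(a)]])
print('bay rel socket',R2@(p[:2]-o))
for q in (onz('side',200+461/4,100+537/4,.182),onz('scene',130+238/4,110+152/4,.182)): print(q, R2@(q[:2]-o))
print('hoodfront',[R2@(np.array(q)-o) for q in ([.5319,-.1533],[.7010,-.1214])])
print('where tab proj', proj('wrist',p,sense()))
E
```

```text
[ 0.63156075 -0.21840907  0.18197878]
bay rel socket [ 0.00077771 -0.20244633]
[ 0.63367446 -0.21921212  0.182     ] [ 0.00268253 -0.20366465]
[ 0.62959731 -0.21725982  0.182     ] [-0.00090922 -0.20091984]
hoodfront [array([-0.0834624 , -0.11833295]), array([ 0.0885875 , -0.12168737])]
where tab proj [[256.17745031 369.71651056]]
```

```bash
python3 -m handwheel '{"translation": [[-20,0,0],[-35,0,0],[-40,0,0],[-40,0,0],[-40,0,0],[-35,0,0],[-20,0,0],[-10,0,0]], "spin": [0,0,0,0,0,0,0,0]}' -1 10; python3 -m handwheel '{"translation": [[0,0,10],[0,0,10],[0,0,0],[0,0,0]], "spin": [0,0,0,0]}'
python3 - <<'E'
from fit import *
s,im=look('wrist','w12',None,1.5)
print(s['ee_pos'],s['tool_rot'],s['contact_force'],s['width'])
s,im=look('side','si5',(200,100,400,250),4)
s,im=look('scene','sc5',(100,80,290,230),4)
E
```

```text
t: 13.05
ee_pos: [0.6372, -0.2571, 0.2573]
tool_rot: [-179.9, -0.1, 101.6]
contact_force: [-0.4, 0.2, 0.5]
width: 0.0008
t: 13.45
ee_pos: [0.6377, -0.254, 0.2388]
tool_rot: [-179.9, -0.1, 101.8]
contact_force: [0.3, 0.8, -0.4]
width: 0.0001
[ 0.63769186 -0.25398038  0.23881045] [-1.79936407e+02 -7.08673519e-02  1.01775516e+02] [ 0.26509037  0.77760521 -0.38512947] 9.370493135987481e-05
```

View pics/w12.png

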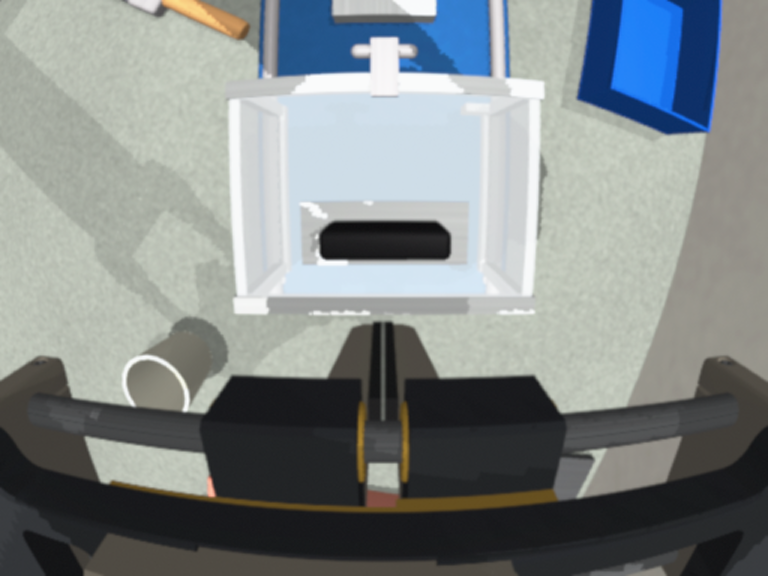

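View pics/si5.png

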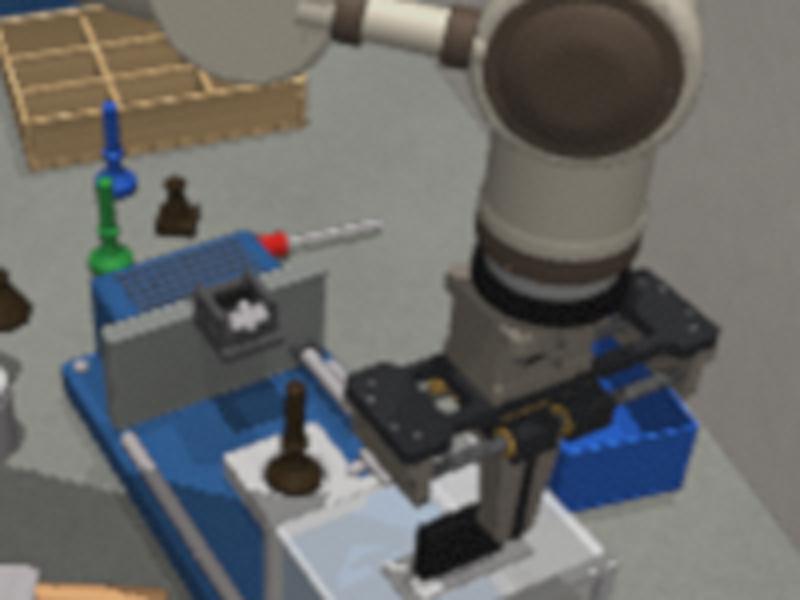

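View pics/sc5.png

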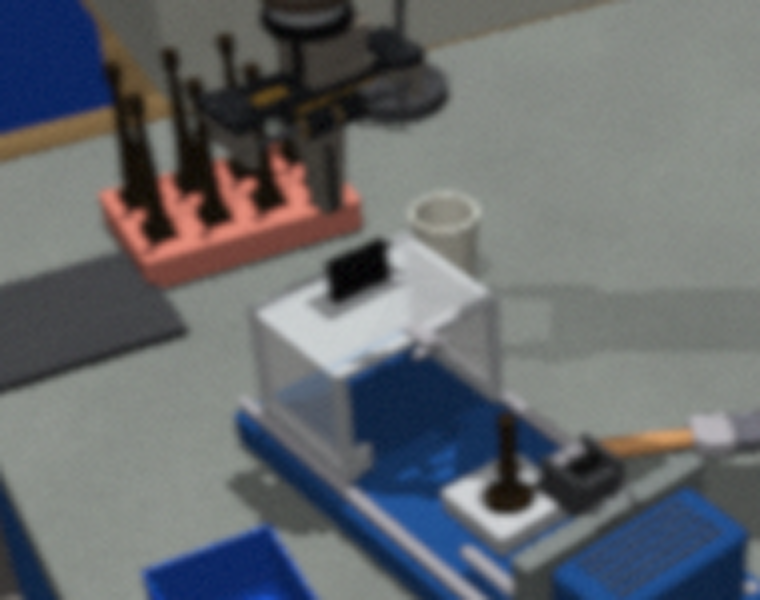

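```bash
python3 - <<'E'
from fit import *
z=.2388-.203
for p in [(385,262),(385,224),(322,245),(449,245)]: print((onz('wrist',p[0]/1.5,p[1]/1.5,z,Z)*1000).round(1))
E
```

```text
[30.1  1.8 35.8]
[47.1  1.8 35.8]
[ 37.9 -26.2  35.8]
[37.9 30.3 35.8]
```

```bash
python3 -m handwheel '{"translation": [[0,0,12],[0,0,16],[0,0,16],[0,0,8],[0,0,3],[0,0,0],[0,0,0]], "spin": [0,0,0,0,0,0,0]}'; python3 -m handwheel '{"translation": [[4,0,0],[4,0,0],[2,0,0],[2,0,0],[0,0,0]], "spin": [0,0,0,0,0]}'; python3 -m handwheel '{"translation": [[2,0,0],[2,0,0],[2,0,0],[2,0,0],[2,0,0],[2,0,0]], "spin": [0,0,0,0,0,0]}'
python3 - <<'E'
from fit import *
s,im=look('wrist','w13',None,1.5)
E
```

```text
t: 14.3
ee_pos: [0.6383, -0.2556, 0.1853]
tool_rot: [179.9, 0.0, 101.7]
contact_force: [-0.5, -0.5, 0.3]
width: 0.0004
t: 14.8
ee_pos: [0.6355, -0.2433, 0.1847]
tool_rot: [180.0, 0.0, 101.7]
contact_force: [-0.2, -0.1, -0.1]
width: 0.0006
t: 15.4
ee_pos: [0.6331, -0.232, 0.1846]
tool_rot: [180.0, 0.0, 101.7]
contact_force: [-0.2, -0.6, -0.7]
width: 0.0005
```

View pics/w13.png

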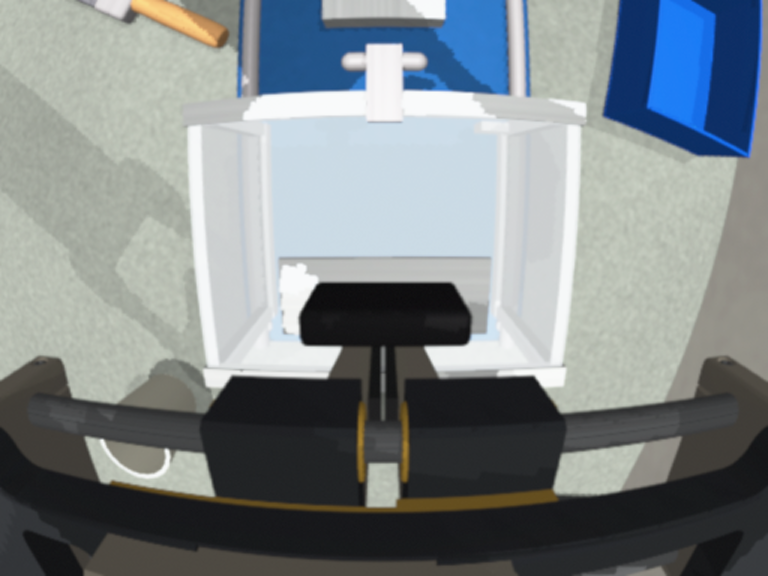

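```bash
python3 -m handwheel '{"translation": [[2,0,0],[2,0,0],[2,0,0],[3,0,0],[5,0,0],[7,0,0],[8,0,0],[8,0,0]], "spin": [0,0,0,0,0,0,0,0]}'; python3 -m handwheel '{"translation": [[9,0,0],[9,0,0],[9,0,0],[9,0,0],[7,0,0],[6,0,0],[4,0,0],[3,0,0]], "spin": [0,0,0,0,0,0,0,0]}'
python3 - <<'E'
from fit import *
s,im=look('side','si6',(200,100,400,250),4)
d=s['ee_pos'][:2]-[.5894,-.0204];print(s['ee_pos'],-d[0]*.2045+d[1]*.9789,d[0]*.9789+d[1]*.2045)
E
```

```text
t: 16.25
ee_pos: [0.6253, -0.1949, 0.1846]
tool_rot: [-180.0, -0.0, 101.7]
contact_force: [-0.2, -0.9, -0.3]
width: 0.0003
t: 17.05
ee_pos: [0.6142, -0.1405, 0.1846]
tool_rot: [180.0, -0.0, 101.7]
contact_force: [-0.3, -0.4, -0.0]
width: 0.0005
[ 0.61421471 -0.14049454  0.18461695] -0.1226351556265406 -0.00026820917697968974
```

View pics/si6.png

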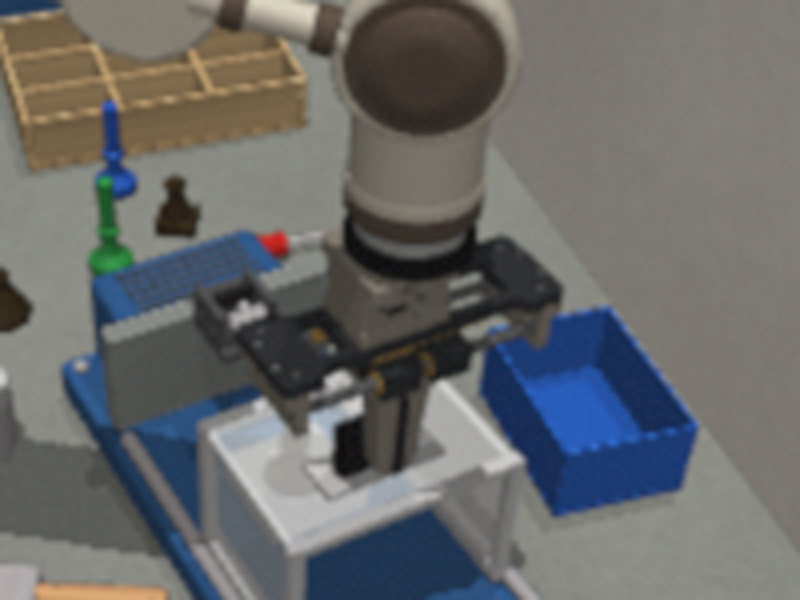

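```bash
python3 -m handwheel '{"translation": [[3,0,0],[4,0,0],[5,0,0],[5,0,0],[4,0,0],[3,0,0],[2,0,0],[2,0,0]], "spin": [0,0,0,0,0,0,0,0]}'; python3 -m handwheel '{"translation": [[1.5,0,0],[1.5,0,0],[1.5,0,0],[1.5,0,0],[1.5,0,0],[1.5,0,0],[1,0,0],[1,0,0]], "spin": [0,0,0,0,0,0,0,0]}';python3 -m handwheel '{"translation": [[1,0,0],[1,0,0],[1,0,0],[1,0,0],[1,0,0],[1,0,0]], "spin": [0,0,0,0,0,0]}'
```

```text
t: 17.9
ee_pos: [0.6086, -0.1132, 0.1846]
tool_rot: [180.0, 0.0, 101.7]
contact_force: [1.9, -1.0, -0.6]
width: 0.0004
t: 18.7
ee_pos: [0.6063, -0.1026, 0.1846]
tool_rot: [-180.0, 0.0, 101.7]
contact_force: [1.7, -1.2, -0.2]
width: 0.0004
t: 19.3
ee_pos: [0.6051, -0.0967, 0.1846]
tool_rot: [-180.0, 0.0, 101.7]
contact_force: [0.8, -0.2, 0.4]
width: 0.0006
```

```bash
for i in 1; do python3 -m handwheel '{"translation": [[1,0,0],[1,0,0],[1,0,0],[1,0,0],[1,0,0],[1,0,0]], "spin": [0,0,0,0,0,0]}'; done; python3 -m handwheel '{"translation": [[1,0,0],[1,0,0],[1,0,0],[1,0,0],[1,0,0]], "spin": [0,0,0,0,0]}'
python3 - <<'E'
from fit import *
s,im=look('wrist','w14',None,1.5)
E
```

```text
t: 19.9
ee_pos: [0.604, -0.0912, 0.1847]
tool_rot: [180.0, 0.0, 101.7]
contact_force: [0.5, -3.1, -0.5]
width: 0.0001
t: 20.4
ee_pos: [0.6029, -0.086, 0.1846]
tool_rot: [-180.0, 0.0, 101.7]
contact_force: [0.8, -3.2, -0.0]
width: 0.0007
```

View pics/w14.png

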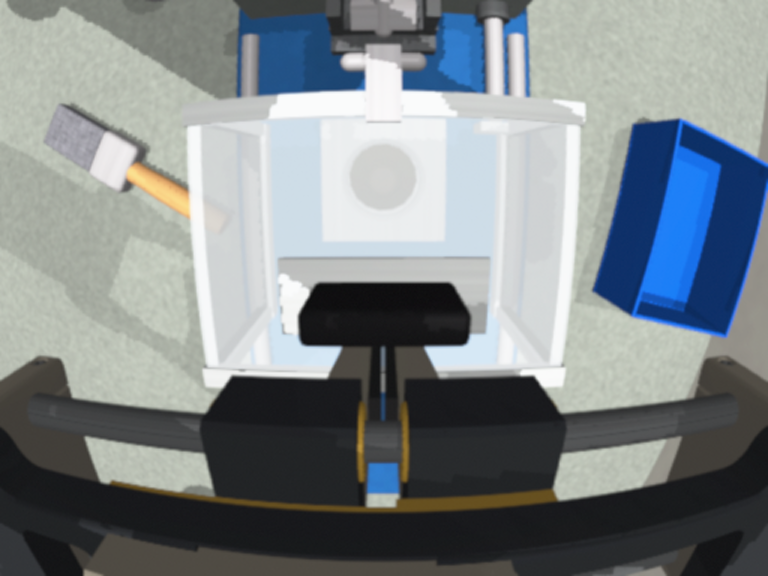

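```bash
python3 -m handwheel '{"translation": [[1,0,0],[1,0,0],[1,0,0],[1,0,0],[1,0,0]], "spin": [0,0,0,0,0]}'; python3 -m handwheel '{"translation": [[1,0,0],[1,0,0],[1,0,0],[1,0,0]], "spin": [0,0,0,0]}';python3 -m handwheel '{"translation": [[1,0,0],[1,0,0],[1,0,0],[1,0,0]], "spin": [0,0,0,0]}'
```

```text
t: 20.95
ee_pos: [0.6018, -0.0811, 0.1846]
tool_rot: [-180.0, 0.0, 101.7]
contact_force: [0.5, -3.9, 0.1]
width: 0.0006
t: 21.35
ee_pos: [0.601, -0.0772, 0.1847]
tool_rot: [-180.0, 0.0, 101.7]
contact_force: [1.2, -4.4, -0.4]
width: 0.0004
t: 21.75
ee_pos: [0.6002, -0.0733, 0.1846]
tool_rot: [-180.0, 0.0, 101.7]
contact_force: [0.0, -4.6, 0.6]
width: 0.0007
```

```bash
python3 -m handwheel '{"translation": [[1,0,0],[1,0,0],[1,0,0]], "spin": [0,0,0]}'; python3 -m handwheel '{"translation": [[1,0,0],[1,0,0],[1,0,0]], "spin": [0,0,0]}';python3 -m handwheel '{"translation": [[1,0,0],[1,0,0],[1,0,0]], "spin": [0,0,0]}'
```

```text
t: 22.05
ee_pos: [0.5996, -0.0703, 0.1846]
tool_rot: [-180.0, 0.0, 101.7]
contact_force: [0.4, -5.2, 0.5]
width: 0.0004
t: 22.35
ee_pos: [0.5992, -0.0683, 0.1846]
tool_rot: [180.0, 0.1, 101.7]
contact_force: [1.6, -7.7, -0.6]
width: 0.0003
t: 22.65
ee_pos: [0.5986, -0.0656, 0.1847]
tool_rot: [180.0, 0.1, 101.7]
contact_force: [0.6, -7.7, -0.6]
width: 0.0006
```

```bash
python3 -m handwheel '{"translation": [[1,0,0],[1,0,0]], "spin": [0,0]}'
```

```text
t: 22.85
ee_pos: [0.5982, -0.0637, 0.1847]
tool_rot: [180.0, 0.1, 101.7]
contact_force: [1.6, -8.8, -0.7]
width: 0.0003
```

```bash
python3 -m handwheel '{"translation": [[1,0,0],[1,0,0]], "spin": [0,0]}'; python3 -m handwheel '{"translation": [[1,0,0],[1,0,0]], "spin": [0,0]}'
```

```text
t: 23.05
ee_pos: [0.5978, -0.0618, 0.1847]
tool_rot: [180.0, 0.1, 101.7]
contact_force: [0.5, -8.2, 0.0]
width: 0.0007
t: 23.25
ee_pos: [0.5973, -0.0596, 0.1846]
tool_rot: [-180.0, 0.1, 101.7]
contact_force: [1.0, -6.7, -0.6]
width: 0.0003
```

```bash
python3 -m handwheel '{"translation": [[1,0,0],[1,0,0]], "spin": [0,0]}'; python3 -m handwheel '{"translation": [[1,0,0],[1,0,0]], "spin": [0,0]}'
```

```text
t: 23.45
ee_pos: [0.5968, -0.0572, 0.1846]
tool_rot: [-180.0, 0.1, 101.7]
contact_force: [-0.2, -6.1, 0.0]
width: 0.0003
t: 23.65
ee_pos: [0.5963, -0.0549, 0.1846]
tool_rot: [-180.0, 0.0, 101.7]
contact_force: [0.3, -4.9, -0.7]
width: 0.0005
```

```bash
python3 -m handwheel '{"translation": [[1,0,0],[0.7,0,0]], "spin": [0,0]}'; python3 -m handwheel '{"translation": [[0.7,0,0],[0.5,0,0]], "spin": [0,0]}'
```

```text
t: 23.85
ee_pos: [0.5959, -0.0528, 0.1846]
tool_rot: [-180.0, -0.0, 101.7]
contact_force: [-1.5, -4.7, 1.8]
width: 0.0008
t: 24.05
ee_pos: [0.5956, -0.0514, 0.1846]
tool_rot: [-180.0, -0.0, 101.7]
contact_force: [-1.0, -3.7, 1.8]
width: 0.0001
```

```bash
python3 -m handwheel '{"translation": [[0.5,0,0],[0.5,0,0]], "spin": [0,0]}'
```

```text
t: 24.25
ee_pos: [0.5955, -0.0501, 0.1844]
tool_rot: [-180.0, -0.1, 101.7]
contact_force: [-0.5, 0.5, 0.4]
width: 0.0003
```

```bash
python3 -m handwheel '{"translation": [[0.5,0,0],[0.3,0,0]], "spin": [0,0]}'
```

```text
t: 24.45
ee_pos: [0.5955, -0.0498, 0.1844]
tool_rot: [180.0, -0.0, 101.7]
contact_force: [0.8, -2.0, 0.0]
width: 0.0006
```

```bash
python3 -m handwheel '{"translation": [[0.4,0,0],[0,0,0]], "spin": [0,0]}'
```

```text
t: 24.65
ee_pos: [0.5954, -0.0497, 0.1844]
tool_rot: [180.0, 0.0, 101.7]
contact_force: [1.9, -1.5, -1.2]
width: 0.0003
```

```bash
python3 -m handwheel '{"translation": [[0.4,0,0],[0,0,0]], "spin": [0,0]}'
```

```text
t: 24.85
ee_pos: [0.5954, -0.0496, 0.1844]
tool_rot: [180.0, 0.0, 101.7]
contact_force: [2.4, -2.8, -2.4]
width: 0.0002
```

```bash
python3 -m handwheel '{"translation": [[0.4,0,0],[0,0,0]], "spin": [0,0]}'
```

```text
t: 25.05
ee_pos: [0.5954, -0.0494, 0.1844]
tool_rot: [180.0, 0.1, 101.7]
contact_force: [3.4, -4.9, -3.4]
width: 0.0004
```

```bash
python3 - <<'E'
from fit import *
s,im=look('wrist','w15',None,1.5)
print(sense()['contact_force'],s['contact_force'])
s,im=look('side','si7',(200,100,400,250),4)
print(sense()['contact_force'],sense()['wrist_torque'])
s,im=look('scene','sc7',(120,60,320,260),3)
E
```

```text
[ 2.52908631 -4.22670043 -2.75640085] [ 3.42664439 -4.90330021 -3.44919926]
[ 2.5717088  -3.88822189 -2.85239817] [-0.78490934 -0.5047871  -0.02044784]
```

View pics/w15.png

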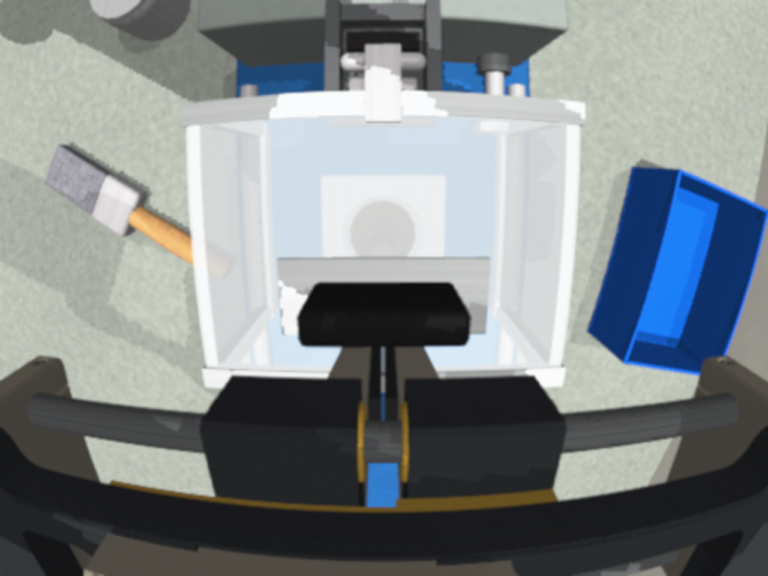

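View pics/si7.png

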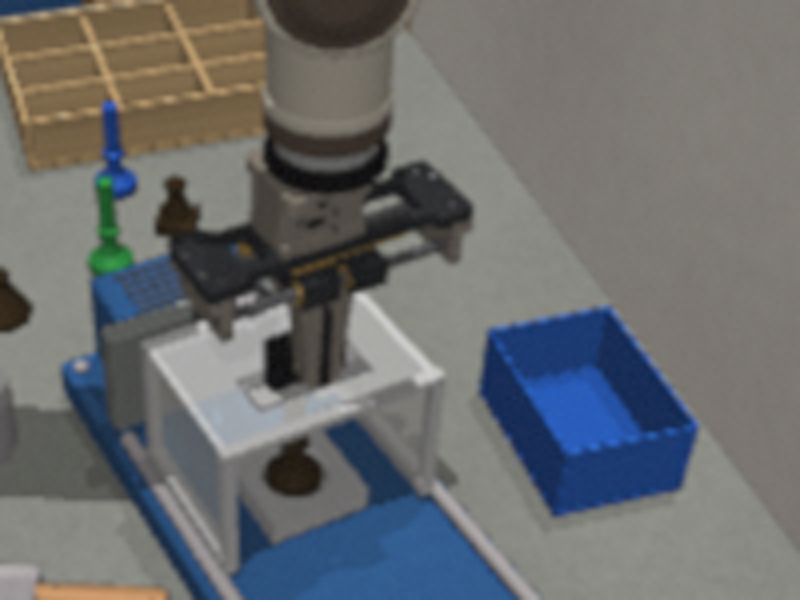

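View pics/sc7.png

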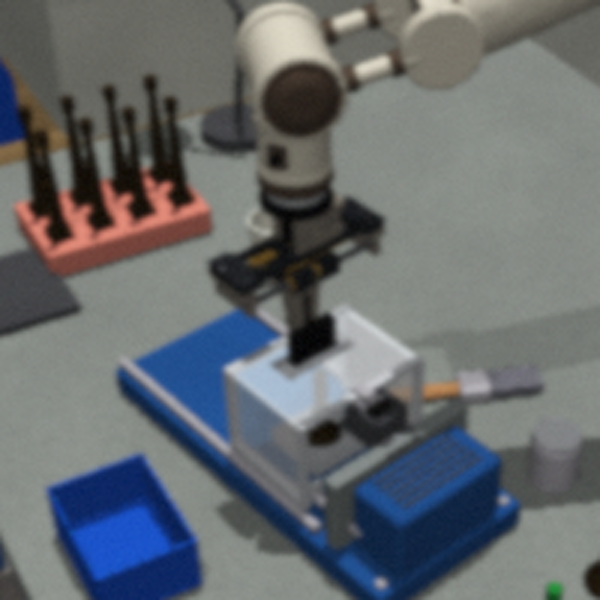

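```bash
python3 -m handwheel '{"translation": [[0.5,0,0],[0,0,0]], "spin": [0,0]}'
```

```text
t: 25.4
ee_pos: [0.5953, -0.0494, 0.1844]
tool_rot: [180.0, 0.1, 101.7]
contact_force: [2.4, -6.1, -3.3]
width: 0.0005
```

```bash
python3 -m handwheel '{"translation": [[0.5,0,0],[0,0,0]], "spin": [0,0]}'
```

```text
t: 25.6
ee_pos: [0.5953, -0.0493, 0.1845]
tool_rot: [180.0, 0.1, 101.7]
contact_force: [3.5, -7.1, -3.9]
width: 0.0006
```

```bash
python3 -m handwheel '{"translation": [[0.5,0,0],[0,0,0]], "spin": [0,0]}'
```

```text
t: 25.8
ee_pos: [0.5953, -0.0492, 0.1844]
tool_rot: [180.0, 0.2, 101.7]
contact_force: [4.1, -7.8, -3.3]
width: 0.0005
```

```bash
python3 -m handwheel '{"translation": [[0.5,0,0],[0.5,0,0],[0,0,0]], "spin": [0,0,0]}'
```

```text
t: 26.1
ee_pos: [0.5952, -0.049, 0.1845]
tool_rot: [180.0, 0.3, 101.7]
contact_force: [3.8, -10.6, -5.7]
width: 0.0006
```

```bash
python3 -m handwheel '{"translation": [[0.5,0,0],[0.5,0,0],[0,0,0]], "spin": [0,0,0]}'
```

```text
t: 26.4
ee_pos: [0.5952, -0.0488, 0.1845]
tool_rot: [180.0, 0.4, 101.6]
contact_force: [3.7, -13.3, -6.0]
width: 0.0004
```

```bash
python3 -m handwheel '{"translation": [[0.5,0,0],[0.5,0,0],[0,0,0]], "spin": [0,0,0]}'
```

```text
t: 26.7
ee_pos: [0.5952, -0.0486, 0.1845]
tool_rot: [180.0, 0.4, 101.6]
contact_force: [5.8, -16.3, -6.9]
width: 0.0004
```

```bash
python3 -m handwheel '{"translation": [[-1,0,0],[-1,0,0],[-1,0,0],[-1,0,0],[-1,0,0],[-1,0,0],[0,0,0]], "spin": [0,0,0,0,0,0,0]}'; python3 -m handwheel '{"translation": [[-2,0,0],[-3,0,0],[-4,0,0],[-4,0,0],[-4,0,0],[-4,0,0],[0,0,0],[0,0,0]], "spin": [0,0,0,0,0,0,0,0]}'
python3 - <<'E'
from fit import *
s,im=look('wrist','w16',None,1.5)
print(s['contact_force'])
E
```

```text
t: 27.4
ee_pos: [0.5953, -0.0498, 0.1847]
tool_rot: [-180.0, -0.1, 101.7]
contact_force: [-0.5, -0.1, -0.3]
width: 0.0003
t: 28.2
ee_pos: [0.5998, -0.071, 0.1846]
tool_rot: [-180.0, -0.0, 101.7]
contact_force: [-0.5, 0.6, 0.8]
width: 0.0003
[-0.4574092   0.59890901  0.76193428]
```

View pics/w16.png

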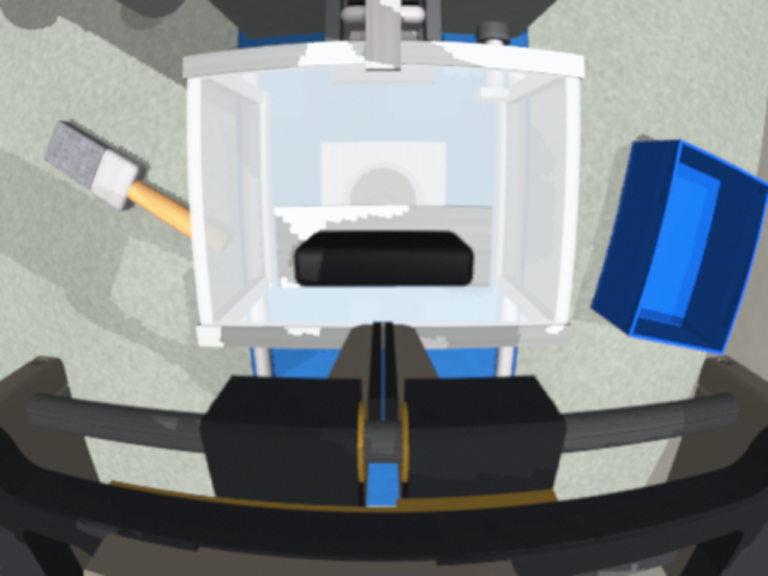

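```bash
python3 -m handwheel '{"translation": [[-5,0,-10],[-5,0,-20],[0,0,-25],[0,0,-25],[0,0,-25],[0,0,-15],[0,0,0],[0,0,0]], "spin": [0,0,0,0,0,0,0,0]}'; python3 -m handwheel '{"translation": [[-20,0,0],[-30,0,0],[-35,0,0],[-30,0,0],[-15,0,0],[0,0,0],[0,0,0],[0,0,0]], "spin": [0,0,0,0,0,0,0,0]}'
python3 - <<'E'
from fit import *
s,im=look('wrist','w17',None,1.5)
s,im=look('side','si8',(200,100,400,250),4)
s,im=look('scene','sc8',None,1.5)
print(s['contact_force'],s['t'])
E
```

```text
t: 29.05
ee_pos: [0.6016, -0.0807, 0.304]
tool_rot: [-180.0, -0.0, 101.7]
contact_force: [0.2, 0.2, -0.7]
width: 0.0004
t: 29.85
ee_pos: [0.6281, -0.2067, 0.3046]
tool_rot: [-180.0, -0.0, 101.8]
contact_force: [1.1, 0.9, 0.2]
width: 0.0004
[-0.35125682 -0.12816027  1.2898246 ] 29.95
```

View pics/w17.png

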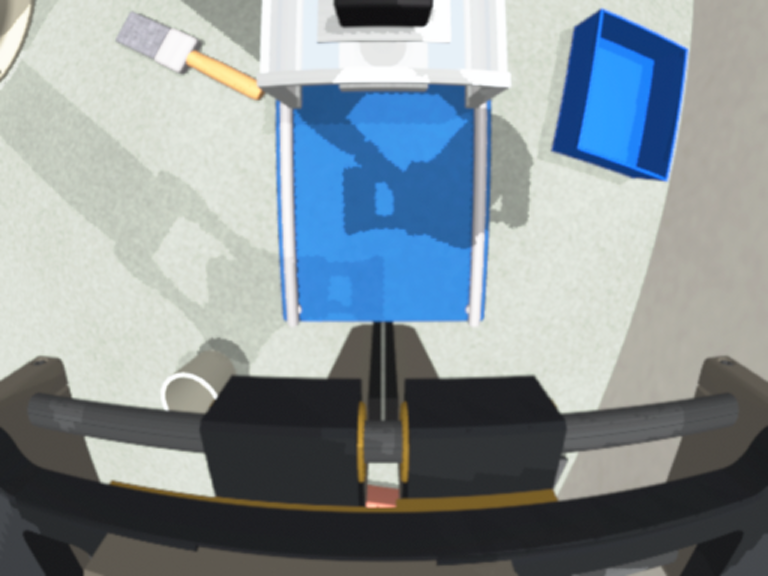

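View pics/si8.png

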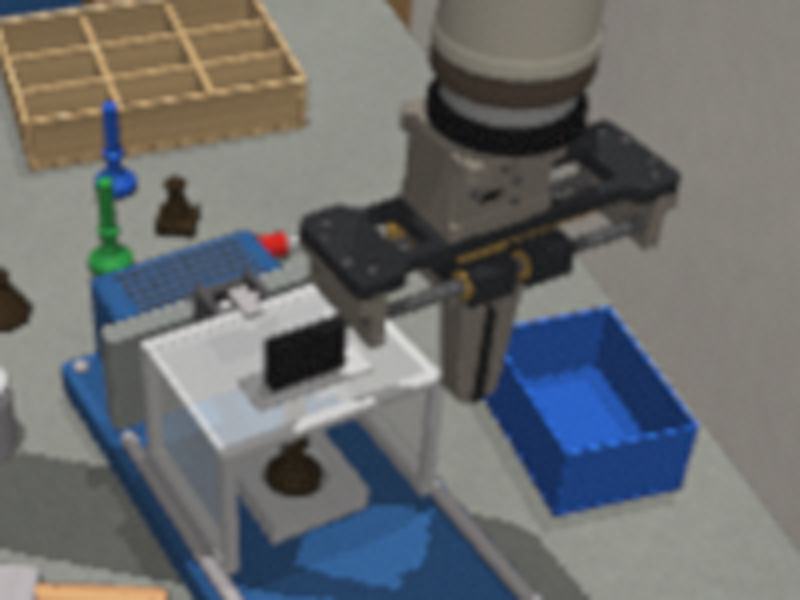

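View pics/sc8.png

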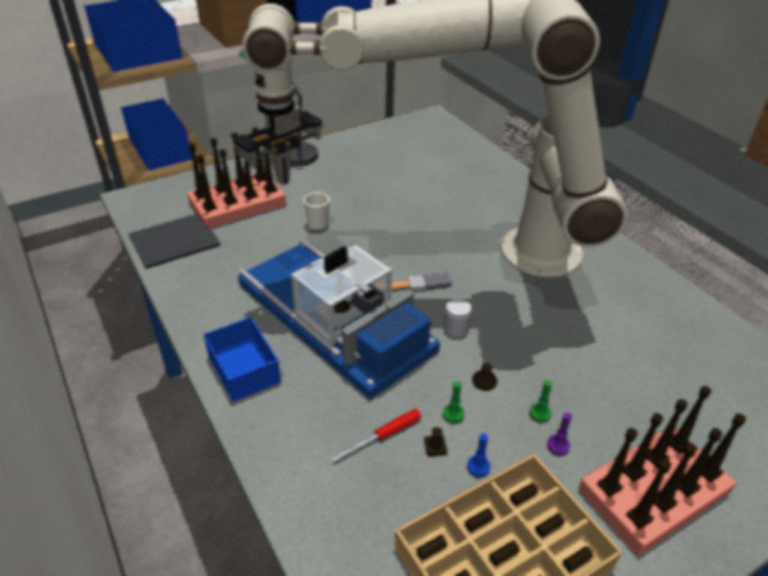

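```bash
python3 -c "
from rig import *
print(close_job(), sense()['contact_force'])"
```

```text
the job is handed in; nothing more can be done
the job is handed in; nothing more can be done
```

The brass stem is standing foot down in the socket and the hood is latched shut over it. I handed the job in at about 30 s; `close_job()` gives no verdict.

- **Stem:** I set it down with no measurable knock: the roughly 2.7 N hanging weight on the wrist reading faded to zero as it touched the floor. The wrist camera put it within about 0.5 mm of the socket's centre just before lowering. After release it stood upright with the hood still open.
- **Hood:** I pushed the black tab with the closed fingers. The push peaked at about 9 N, eased as the latch went over, then built up on the rubber buffer to about 17 N (18.6 N in total, against the 25 N limit), where I stopped.
- **Last checks:** With the arm backed away, the hood had not moved in the side and wrist pictures for about 2.5 s. The stem was still upright in the block and the wrist force was near zero. The bystanders looked in place in the last scene view, but I did not measure their positions.
- **Disagreements:** Wrist position readings were up to about 1.5 mm off what I had commanded, so I did the final alignment from the pictures. The hood opening was only worked out from the tab's position, about 0.01 m. The buffer push also showed 5–7 N of sideways and vertical force, which I took to be friction.

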